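Isolate, load and tamp the settling bin

ROBOT

A 6-joint arm with a two-finger parallel gripper is mounted at the origin on a cart in front of the work surface, level with it; the furniture and walls round the work are solid. World frame = base frame: x ahead of the robot, y to its left, z up, the work surface at z = 0. Lengths are in mm, angles in rad, forces in N, time in s.
With the tool pointing down it reaches from about 400 to 925 mm from the base axis. Payload 12.5 kg.
Tool frame: the origin (TCP) lies between the finger pads; the fingertips stand 11 mm ahead of it and the grasp point (between the pads) lies 8 mm behind it; y points along the fingers, x is the direction in which the jaws open and shut, and the axes are right-handed (so a half turn about y gives the same grasp; the last joint's range is limited). The gripper opens to 95 mm and grips with 3 to 60 N. Pads are 20 mm wide; open, the fingers measure 119 mm over their backs; the gripper's body (75 mm by 180 mm) begins 59 mm behind the grasp point.
Start: joints at [-1.354, 0.491, 1.559, -0, 1.092, -0.106], TCP at [198.288, -592.732, 193.961] pointing down, gripper open.
Joint ranges: [-3.1, 3.1], [-0.84, 2.19], [0.05, 2.79], [-1.13, 4.28], [0.06, 2.93], [-2.69, 2.69]. Speed limits (rad/s): [2.22, 2.22, 2.79, 3.14, 3.14, 3.14].

INTERFACE

Orientations are given as [roll, pitch, yaw] about the fixed x, y, z axes, in that order (R = Rz(yaw) Ry(pitch) Rx(roll)).
In Python, from cell import env gives the robot as it stands.
- The arm moves only by the tool jog_arm, never from a script. Its argument "series" is a list of rows, each an object of numbers: "dx", "dy", "dz": the shift along the world's x, y, z in m; "rx", "ry", "rz": the turn, a rotation vector about the world's x, y, z in degrees; "gripper": the opening, from 0 (shut) to 1 (fully open). A call has 1 to 12 rows; each row shifts and turns the commanded pose from where the row before left it; what a row does not reach is not made up. A row lasts 1/10 s, in which the tool goes at most 50 mm and 8.59 degrees, less where a joint would pass 70% of its speed; a pose out of reach is approached as far as the arm can. A call is refused whole if a number of a shift passes 0.05 or a number of a turn 8.59, either way. A call with a gripper value outside its range is refused whole. The fingers move at their own pace and stop on an object; the grip force is fixed at half the most. Time passes only in rows, so rows that do not move let the fingers close. It gives the time, the measured TCP pose, the force and the opening at its end, in the units of the state.
- env.state(): the state, without advancing time (a new reading comes with each control period).
- env.read_camera(name): name is "scene" or "top" or "wrist"; returns the picture (400x640x3 uint8, red, green, blue); there is no depth.
- env.camera_info(name): a dict with "camera_matrix" (3x3 intrinsics, pixels), "R" (3x3) and "t" (3): a world point X has camera coordinates R X + t; the wrist camera has in their place "mount" (4x4, takes a point from camera to tool coordinates, whose origin is the TCP and whose axes are the tool frame's). Camera axes: x right, y down, z forward; pixel columns grow to the right and rows downward; lengths in mm; the calibration is good to about 2 mm. A picture is of the moment at which its call begins: read the wrist's pose just before it. camera_info takes no time and is no camera call.
- env.job_done(): hands the job in, once; it reports no verdict.
The state is a dict: "t": time; "joints": joint angles; "qvel": joint speeds; "tau": joint torques, N m; "eef_pos": TCP position; "tcp_rot": TCP orientation; "ft_force": force on the tool from outside, world axes, zero at the start; "moment": the same for the moment, N m; "opening": opening from 0.0 (shut) to 1.0 (fully open).
Only numpy, scipy, OpenCV 4.12 (cv2) and the standard library are available. Lean on these libraries where they do the work, as an engineer would, in place of code of your own. Each camera call takes 0.05 s, during which the arm holds its last target.

TASK

Make the settling bin safe first: pull its isolator plug straight up out of the sprung socket behind the bin and leave it lying in the shallow tray. Then set every rock sample that stands on the desk into the bin, flat top up, and with the flat tamper press them all down until their tops are level with the bin's rim; never push them down with the fingers. Finally stand the tamper upright on the desk, clear of the bin, and leave the other things where they are.

Things in the scene. Friction and masses are not known exactly. Their poses are not given: they have to be found in the camera images.
- settling_bin: grey steel open bin fixed to the desk. Origin: centre of its underside; x across its width, y along its length, z up. Inside 100 mm (x) by 260 mm (y), walls 8 mm thick, rim 60 mm above the desk. The socket housing (62 by 66 mm, top 50 mm above the desk) stands on the bin's +x side, centred at x 112, y -85 mm of this frame
- bin_rim_centre (a point): middle of the bin's mouth at rim height, axes as the bin's. The bin's floor is 12 separate plates (2 across by 6 along, each 48 by 41 mm), at first all 14 mm below the rim; friction holds each: it sinks only when pushed (2 N a plate, up to some 15 N for a rock standing on several), stays where it is left, and can sink 38 mm
- socket_mouth (a point): centre of the mouth of the socket, on top of the socket housing; axes as the bin's
- plug_centre (a point): centre of the isolator plug's black grip: 36 mm (own x) by 24 mm (own y, the way to take it) by 46 mm high (own z); a brass blade 22 by 14 mm reaches 30 mm down from it into the socket. The grip's underside stands on the housing's top while the plug is in. Two sprung slides hold the blade and give way to a straight upward pull of 5 to 15 N over the first 10 mm. No cable, 90 g
- tray: shallow open aluminium tray fixed to the desk, 120 mm (x) by 160 mm (y), 22 mm high, floor and walls 4 mm thick. Origin: centre of its underside
- tamper_handle (a point): point on the tamper's upright handle, 60 mm above the middle of its plate's underside. It stands on its flat plate: 140 mm (own x) by 60 mm (own y), 10 mm thick; a hub goes up to 18 mm, then the handle, 30 mm (x) by 24 mm (y, the way to take it), up to 94 mm; 400 g. Laid across the bin (own x along the bin's x) the plate overlaps both long walls, so the rim stops it
- rock_0_centre (a point): centre of a grey sawn rock sample, half-way up: about 54 mm long (own x), 42 mm between its two parallel sawn sides (own y, the way to take it), 41 mm high (own z), flat top and base, ends broken off irregularly; 140 g; may be absent
- rock_0_top (a point): centre of that rock's flat top
- rock_1_centre (a point): centre of a grey sawn rock sample, half-way up: about 54 mm long (own x), 42 mm between its two parallel sawn sides (own y, the way to take it), 44 mm high (own z), flat top and base, ends broken off irregularly; 140 g; may be absent
- rock_1_top (a point): centre of that rock's flat top
- rock_2_centre (a point): centre of a grey sawn rock sample, half-way up: about 54 mm long (own x), 42 mm between its two parallel sawn sides (own y, the way to take it), 47 mm high (own z), flat top and base, ends broken off irregularly; 140 g; may be absent
- rock_2_top (a point): centre of that rock's flat top
- rock_3_centre (a point): centre of a grey sawn rock sample, half-way up: about 54 mm long (own x), 42 mm between its two parallel sawn sides (own y, the way to take it), 50 mm high (own z), flat top and base, ends broken off irregularly; 140 g; may be absent
- rock_3_top (a point): centre of that rock's flat top
- objective_can: bystander: black screw canister, 57 mm across, 68 mm high; origin under its centre
- eyepiece_cap: bystander: black rubber cup, 54 mm across, 48 mm high; origin under its centre
Not all that is in view belongs to the job. Of the things that look like the part that bears tamper_handle, the largest one is meant.

How it is judged:
By the outcome, as a careful person would: the job done as asked, in the order asked, and still so for the second after the job is handed in, with the robot touching nothing.
Of rock_0, rock_1, rock_2, rock_3 only 3 to 4 are there at a start; the rules pass over those that are not, and their reading is None.
At some moment in a run one of tamper may be knocked a few centimetres aside while the robot is not near it.
Once in a run the grip may slacken for a moment while it holds something.
It also fails if it takes over 210 s, if anything falls off the work surface, if the arm or the gripper's body presses on something with over 40 N, if the wrist force passes 120 N, or if a joint passes its speed limit or range.

## Working session

There is one attempt and no reset: what is moved stays moved. The work goes in short steps, Python scripts to look and compute and a tool call to move; the robot and the scene stay as the last step left them, time stands still between calls to the robot, and variables do not carry over. Pictures are saved under pics/ and viewed, and the job is handed in when it is done.

Besides the shell and the picture viewer there is one more tool, called in YAML: its name, and indented under it one key for each argument. jog_arm: Moves the arm, as the interface text tells. Its arguments: {"type":"object","properties":{"series":{"type":"array"}},"required":["series"]}

```bash
ls; mkdir -p pics
cat > h.py <<'E'
import numpy as np, cv2
from cell import env
def snap(n,f):
    im=env.read_camera(n); cv2.imwrite('pics/'+f,im[:,:,::-1]); return im
def ray(info,u,v):
    K=np.array(info['camera_matrix']);R=np.array(info['R']);t=np.array(info['t'])
    c=-R.T@t; d=R.T@np.linalg.solve(K,[u,v,1.]); return c,d
def atz(n,u,v,z):
    c,d=ray(env.camera_info(n),u,v); s=(z-c[2])/d[2]; return c+s*d
def proj(n,X):
    i=env.camera_info(n); p=np.array(i['camera_matrix'])@(np.array(i['R'])@np.array(X,float)+np.array(i['t'])); return p[:2]/p[2]
def crop(im,x0,y0,x1,y1,s,f):
    c=cv2.resize(im[y0:y1,x0:x1],None,fx=s,fy=s,interpolation=cv2.INTER_CUBIC); cv2.imwrite('pics/'+f,c[:,:,::-1])
E
python3 - <<'E'
from h import *
snap('top','t0.png');snap('scene','s0.png')
print(env.state())
for n in('top','scene'):
    i=env.camera_info(n);c,d=ray(i,320,200);print(n,c,d,i['camera_matrix'])
print(env.camera_info('wrist'))
E
```

```text
pics
{'t': 0.1, 'joints': array([-1.35358797e+00,  4.91494352e-01,  1.55935649e+00, -2.22846876e-05,
        1.09170455e+00, -1.05581699e-01]), 'qvel': array([ 0.00041499, -0.00123601, -0.00181443,  0.00314691, -0.0012862 ,
        0.00038989]), 'tau': array([ 2.64381422e-03, -6.13622904e+01, -2.58605361e+01,  6.93144067e-02,
        4.70276386e-02, -4.50230129e-05]), 'eef_pos': array([ 198.23766403, -592.49565926,  193.43428285]), 'tcp_rot': array([-1.57071452e+00,  9.59465818e-04, -1.24799595e+00]), 'ft_force': array([ 0.35708427,  0.42341896, -0.08280598]), 'moment': array([-0.02194274,  0.02032519,  0.01159554]), 'opening': 0.9999449371383535}
top [ 355.05785925 -131.87235117 1753.6384705 ] [ 1.20207112e-01  7.89195758e-04 -9.92856432e-01] [[503.62291096   0.         322.91616291]
 [  0.         503.62291096 206.77066435]
 [  0.           0.           1.        ]]
scene [1095.62225452  459.37740835 1568.54672941] [-0.34921531 -0.34331977 -0.87209777] [[446.13924605   0.         311.82193049]
 [  0.         446.13924605 202.76097766]
 [  0.           0.           1.        ]]
{'camera_matrix': array([[342.06388985,   0.        , 326.32042315],
       [  0.        , 342.06388985, 194.93069799],
       [  0.        ,   0.        ,   1.        ]]), 'mount': array([[ 9.99999868e-01, -2.49218698e-04,  4.48243556e-04,
        -2.70602552e-01],
       [-5.00755231e-04, -2.85640120e-01,  9.58336826e-01,
        -1.91604556e+02],
       [-1.10799112e-04, -9.58336924e-01, -2.85640207e-01,
         8.17064622e+01],
       [ 0.00000000e+00,  0.00000000e+00,  0.00000000e+00,
         1.00000000e+00]])}
```

View pics/t0.png

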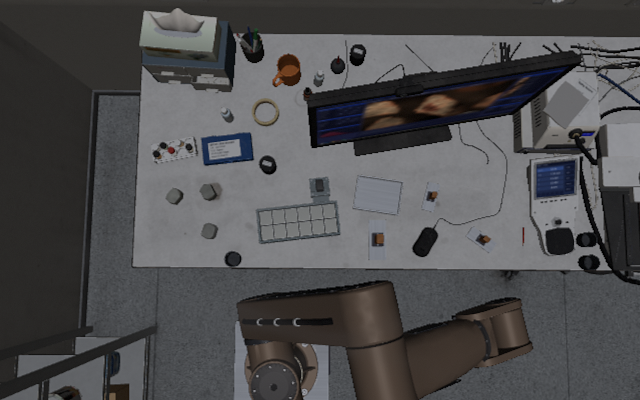

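View pics/s0.png

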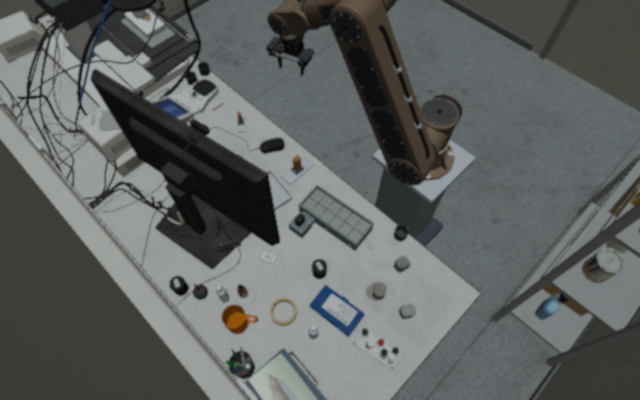

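Run:
```python
from h import *
im=cv2.imread('pics/t0.png')[:,:,::-1]
crop(im,340,160,540,270,4,'c1.png');crop(im,140,130,340,270,4,'c2.png')
im=cv2.imread('pics/s0.png')[:,:,::-1]
crop(im,220,90,420,240,4,'c3.png')
```

```text
(no output)
```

View pics/c1.png

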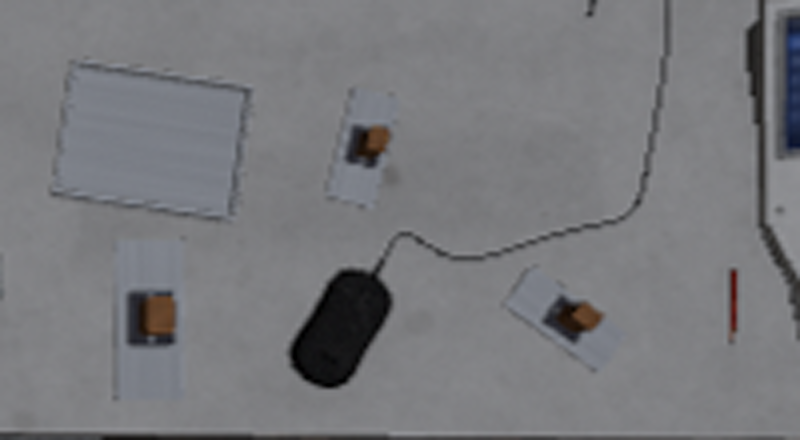

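View pics/c2.png

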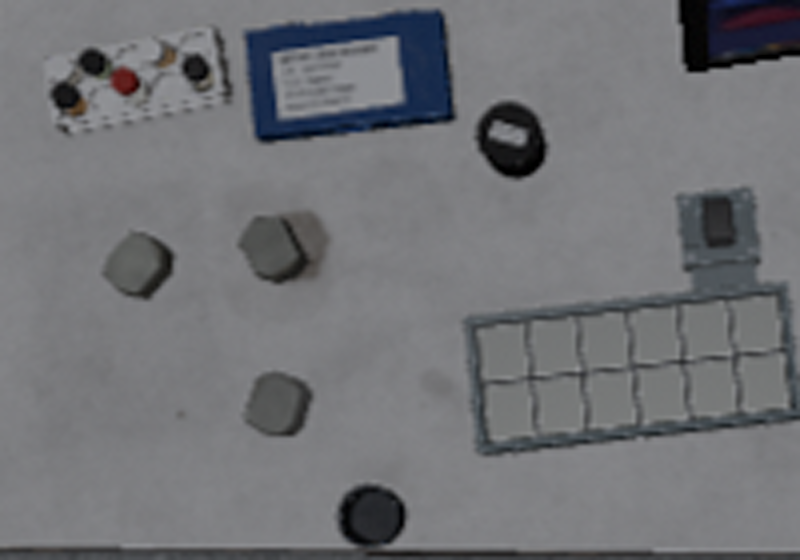

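View pics/c3.png

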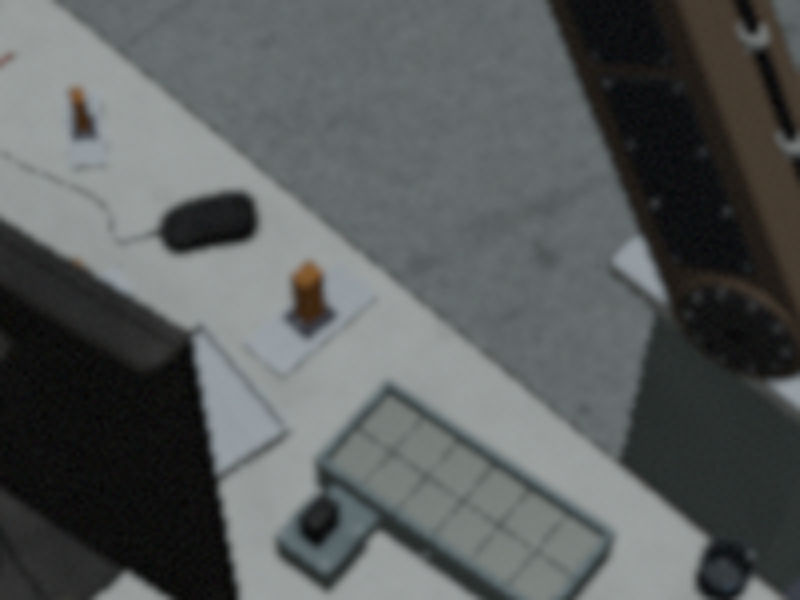

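Run:
```python
from h import *
im=cv2.imread('pics/t0.png')[:,:,::-1]
crop(im,245,165,365,255,6,'c4.png')
print(proj('top',[0,0,0]),proj('top',[600,0,0]),proj('top',[600,100,0]))
o=lambda u,v:(140+u/4,130+v/4)
for n,(u,v),z in[('rA',(136,262),44),('rB',(272,246),44),('rC',(277,403),44),('can',(372,514),68),('cap',(511,140),48)]:
    print(n,atz('top',*o(u,v),z).round())
o=lambda u,v:(340+u/4,160+v/4)
for n,p,z in[('tray',[(73,62),(250,90),(232,220),(52,192)],22),('tamp',[(118,238),(184,238),(180,398),(113,398)],10),('hand',[(145,293),(175,293),(175,333),(145,333)],94)]:
    print(n,[atz('top',*o(*q),z).round()[:2] for q in p])
```

```text
[279.92964827 366.03615434] [282.9408738  190.43820901] [254.45444712 190.17419105]
rA [573. 368.  44.]
rB [588. 253.  44.]
rC [454. 244.  44.]
can [361. 157.  68.]
cap [681.  50.  48.]
tray [array([ 652., -263.]), array([ 629., -417.]), array([ 515., -400.]), array([ 538., -245.])]
tamp [array([ 500., -303.]), array([ 500., -360.]), array([ 362., -356.]), array([ 361., -299.])]
hand [array([ 447., -317.]), array([ 447., -342.]), array([ 415., -342.]), array([ 414., -317.])]
```

View pics/c4.png

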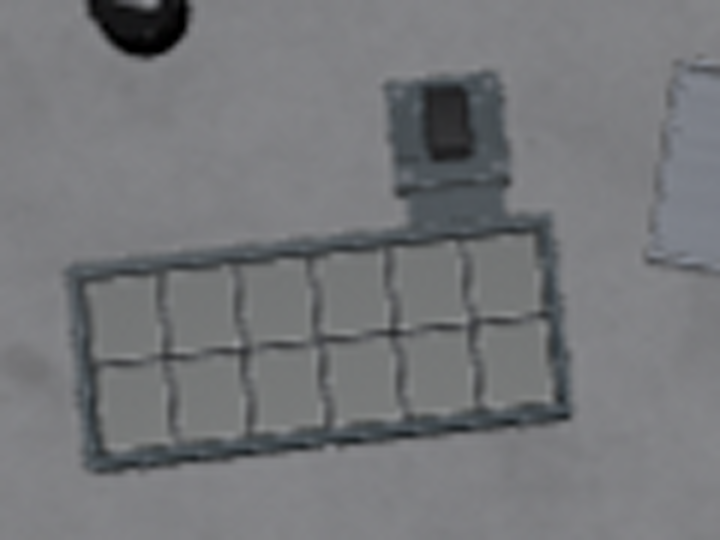

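Run:
```python
from h import *
o=lambda u,v:(245+u/6,165+v/6)
b=[atz('top',*o(*q),60)[:2] for q in[(70,265),(547,215),(570,415),(90,470)]]
print(np.round(b)); c=np.mean(b,0); print('c',c)
d=(b[0]+b[3]-b[1]-b[2]); a=np.arctan2(-d[0],d[1]); print('yaw',a, 'len',np.linalg.norm(d)/2,'w',np.linalg.norm(b[0]+b[1]-b[2]-b[3])/2)
R=np.array([[np.cos(a),-np.sin(a)],[np.sin(a),np.cos(a)]])
print('socket',c+R@[112,-85])
p=[atz('top',*o(*q),96)[:2] for q in[(425,85),(468,85),(472,158),(430,160)]]
print(np.round(p),np.mean(p,0))
h=[atz('top',*o(*q),50)[:2] for q in[(387,80),(498,70),(510,180),(398,190)]]
print('housing',np.round(h),np.mean(h,0))
```

```text
[[ 527.   83.]
 [ 558. -185.]
 [ 445. -199.]
 [ 412.   69.]]
c [485.39964483 -57.92513556]
yaw 0.11858407486046284 len 270.2009110475634 w 114.73621093949315
socket [ 606.66912429 -129.07788216]
[[ 625. -116.]
 [ 626. -140.]
 [ 585. -142.]
 [ 584. -119.]] [ 604.89640302 -129.41253553]
housing [[ 636.  -94.]
 [ 642. -157.]
 [ 579. -164.]
 [ 572. -101.]] [ 607.25853831 -129.10526114]
```

jog_arm:
  series:
    - {"dx": 0.02,"dy": 0.03,"dz": 0.01,"rz": -1}
    - {"dx": 0.024,"dy": 0.032,"dz": 0.01,"rz": -1}
    - {"dx": 0.024,"dy": 0.032,"dz": 0.01,"rz": -1}
    - {"dx": 0.024,"dy": 0.032,"dz": 0.01,"rz": -1}
    - {"dx": 0.024,"dy": 0.032,"dz": 0.01,"rz": -1}
    - {"dx": 0.024,"dy": 0.032,"dz": 0.01,"rz": -1}
    - {"dx": 0.024,"dy": 0.032,"rz": -1}
    - {"dx": 0.024,"dy": 0.032,"rz": -1}
    - {"dx": 0.024,"dy": 0.032,"rz": -1}
    - {"dx": 0.024,"dy": 0.032,"rz": -1}
    - {"dx": 0.024,"dy": 0.032,"rz": -1}
    - {"dx": 0.024,"dy": 0.032,"rz": -0.7}

```text
$.series[0]: bad value
```

jog_arm:
  series:
    - {"dx": 0.024,"dy": 0.032}
    - {"dx": 0.024,"dy": 0.032}
    - {"dx": 0.024,"dy": 0.032}
    - {"dx": 0.02,"dy": 0.015}
    - {}

```text
$.series[0]: bad value
```

```bash
cat >> h.py <<'E'
from scipy.spatial.transform import Rotation as Ro
def wpose(s):
    return np.array(s['eef_pos']), Ro.from_euler('xyz',s['tcp_rot']).as_matrix()
def watz(s,u,v,z):
    i=env.camera_info('wrist');p,R=wpose(s);M=np.array(i['mount'])
    c=p+R@M[:3,3]; d=R@M[:3,:3]@np.linalg.solve(np.array(i['camera_matrix']),[u,v,1.])
    return c+(z-c[2])/d[2]*d
def wproj(s,X):
    i=env.camera_info('wrist');p,R=wpose(s);M=np.array(i['mount'])
    q=M[:3,:3].T@(R.T@(np.array(X,float)-p)-M[:3,3]); q=np.array(i['camera_matrix'])@q; return q[:2]/q[2]
def wsnap(f):
    import pickle
    s=env.state(); im=snap('wrist',f+'.png'); pickle.dump(s,open('pics/'+f+'.pkl','wb'))
    print(s['t'],s['eef_pos'].round(1),s['tcp_rot'].round(3),s['ft_force'].round(1),round(s['opening'],3)); return s,im
def ld(f):
    import pickle
    return pickle.load(open('pics/'+f+'.pkl','rb')), cv2.imread('pics/'+f+'.png')[:,:,::-1]
E
python3 - <<'E'
from h import *
s,im=wsnap('w1')
for z in(50,100,200,300,400): print(atz('top',318,147,z).round())
E
```

```text
0.1 [ 198.2 -592.5  193.4] [-1.571e+00  1.000e-03 -1.248e+00] [ 0.4  0.4 -0.1] 1.0
[ 745. -122.   50.]
[ 734. -122.  100.]
[ 711. -123.  200.]
[ 688. -123.  300.]
[ 665. -124.  400.]
```

View pics/w1.png

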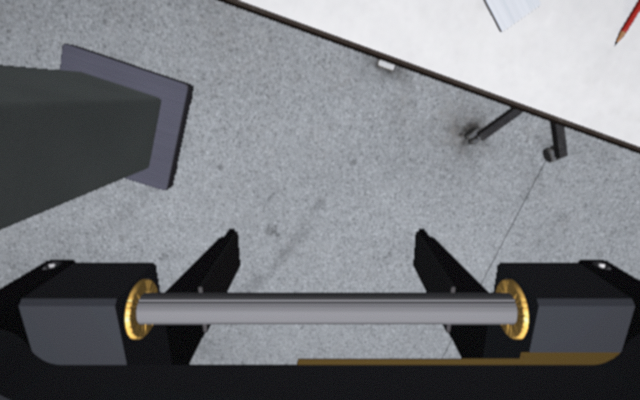

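jog_arm:
  series:
    - {"dx": 0.02,"dy": 0.03,"dz": 0.01,"rx": 0,"ry": 0,"rz": -1,"gripper": 1}
    - {"dx": 0.024,"dy": 0.032,"dz": 0.01,"rx": 0,"ry": 0,"rz": -1,"gripper": 1}
    - {"dx": 0.024,"dy": 0.032,"dz": 0.01,"rx": 0,"ry": 0,"rz": -1,"gripper": 1}
    - {"dx": 0.024,"dy": 0.032,"dz": 0.01,"rx": 0,"ry": 0,"rz": -1,"gripper": 1}
    - {"dx": 0.024,"dy": 0.032,"dz": 0.01,"rx": 0,"ry": 0,"rz": -1,"gripper": 1}
    - {"dx": 0.024,"dy": 0.032,"dz": 0.01,"rx": 0,"ry": 0,"rz": -1,"gripper": 1}
    - {"dx": 0.024,"dy": 0.032,"dz": 0,"rx": 0,"ry": 0,"rz": -1,"gripper": 1}
    - {"dx": 0.024,"dy": 0.032,"dz": 0,"rx": 0,"ry": 0,"rz": -1,"gripper": 1}
    - {"dx": 0.024,"dy": 0.032,"dz": 0,"rx": 0,"ry": 0,"rz": -1,"gripper": 1}
    - {"dx": 0.024,"dy": 0.032,"dz": 0,"rx": 0,"ry": 0,"rz": -1,"gripper": 1}
    - {"dx": 0.024,"dy": 0.032,"dz": 0,"rx": 0,"ry": 0,"rz": -1,"gripper": 1}
    - {"dx": 0.024,"dy": 0.032,"dz": 0,"rx": 0,"ry": 0,"rz": -0.7,"gripper": 1}

```text
t: 1.35
eef_pos: [483.0, -209.2, 253.9]
tcp_rot: [-1.571, -0.0, -1.453]
ft_force: [1.7, -0.6, 0.7]
opening: 1.001
```

Run:
```python
from h import *
def tri(a,b):
    c1,d1=ray(env.camera_info('top'),*a);c2,d2=ray(env.camera_info('scene'),*b)
    A=np.c_[d1,-d2]; k=np.linalg.lstsq(A,c2-c1,rcond=None)[0]; return (c1+k[0]*d1).round(),(c2+k[1]*d2).round()
print(tri((316,147),(278,241)),tri((309,98),(270,172)))
s,im=wsnap('w2')
```

```text
(array([ 736., -115.,   91.]), array([ 732., -110.,   90.])) (array([ 744., -102.,  578.]), array([731., -86., 574.]))
1.35 [ 483.  -209.2  253.9] [-1.571 -0.    -1.453] [ 1.7 -0.6  0.7] 1.001
```

View pics/w2.png

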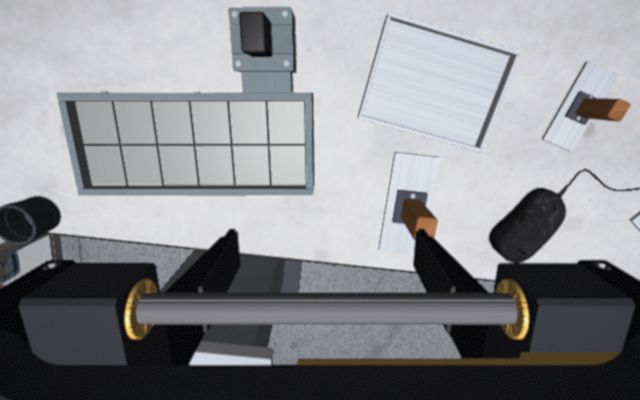

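Run:
```python
from h import *
s,im=ld('w2')
crop(im,210,0,330,80,6,'c5.png'); crop(im,50,80,330,205,2.8,'c6.png'); crop(im,340,0,540,260,2.3,'c7.png')
```

```text
(no output)
```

View pics/c5.png

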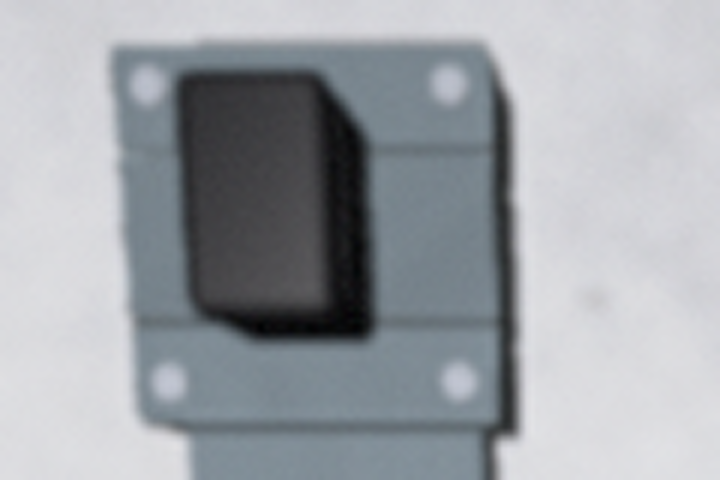

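View pics/c6.png

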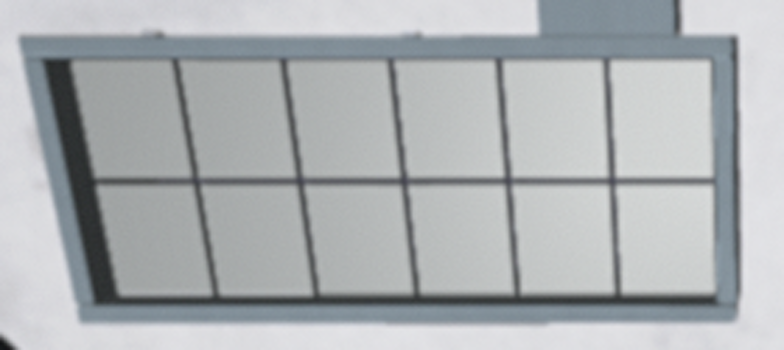

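View pics/c7.png

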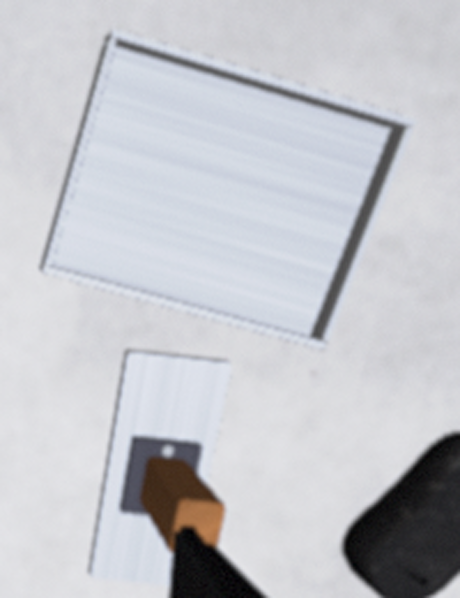

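```bash
cat >> h.py <<'E'
def fit(s,pts,k,off,z):
    p=np.array([watz(s,off[0]+u/k,off[1]+v/k,z)[:2] for u,v in pts])
    c=p.mean(0); ex=(p[0]+p[1]-p[2]-p[3])/2; ey=(p[0]+p[3]-p[1]-p[2])/2
    print(p.round(1).tolist(),'c',c.round(1),'Lx %.1f yaw %.3f Ly %.1f yaw %.3f'%(np.linalg.norm(ex),np.arctan2(ex[1],ex[0]),np.linalg.norm(ey),np.arctan2(-ey[0],ey[1])))
    return c
E
python3 - <<'E'
from h import *
s,im=ld('w2')
fit(s,[(180,75),(320,75),(332,312),(195,305)],6,(210,0),96)
fit(s,[(112,45),(488,45),(502,425),(140,420)],6,(210,0),50)
c=fit(s,[(20,38),(736,38),(736,318),(80,320)],2.8,(50,80),60)
a=.119
print(c+np.array([[np.cos(a),-np.sin(a)],[np.sin(a),np.cos(a)]])@[112,-85])
fit(s,[(110,33),(410,125),(322,343),(42,270)],2.3,(340,0),22)
fit(s,[(127,350),(230,360),(165,580),(90,573)],2.3,(340,0),10)
E
```

```text
[[625.2, -112.1], [627.7, -133.4], [594.2, -137.5], [592.7, -116.0]] c [ 610.  -124.7] Lx 33.2 yaw 0.120 Ly 21.5 yaw 0.094
[[636.5, -88.8], [644.2, -153.3], [582.8, -161.3], [576.0, -96.0]] c [ 609.9 -124.8] Lx 61.4 yaw 0.125 Ly 65.3 yaw 0.111
[[529.3, 89.4], [561.7, -184.9], [449.7, -196.9], [416.5, 76.4]] c [489.3 -54. ] Lx 113.1 yaw 0.111 Ly 275.8 yaw 0.119
[ 610.61802891 -125.12451407]
[[655.7, -257.6], [632.4, -413.8], [520.1, -396.8], [540.5, -241.0]] c [ 587.2 -327.3] Lx 115.0 yaw -0.146 Ly 157.5 yaw -0.139
[[502.3, -295.5], [503.5, -353.7], [366.2, -343.0], [365.5, -297.0]] c [ 434.4 -322.3] Lx 137.1 yaw -0.033 Ly 52.1 yaw 0.019
```

jog_arm:
  series:
    - {"dx": 0.03,"dy": 0.02,"dz": 0,"rx": 0,"ry": 0,"rz": 0,"gripper": 1}
    - {"dx": 0.03,"dy": 0.02,"dz": 0,"rx": 0,"ry": 0,"rz": 0,"gripper": 1}
    - {"dx": 0.03,"dy": 0.02,"dz": -0.02,"rx": 0,"ry": 0,"rz": 0,"gripper": 1}
    - {"dx": 0.03,"dy": 0.02,"dz": -0.03,"rx": 0,"ry": 0,"rz": 0,"gripper": 1}
    - {"dx": 0.007,"dy": 0.004,"dz": -0.03,"rx": 0,"ry": 0,"rz": 0,"gripper": 1}
    - {"dx": 0,"dy": 0,"dz": -0.024,"rx": 0,"ry": 0,"rz": 0,"gripper": 1}
    - {"dx": 0,"dy": 0,"dz": 0,"rx": 0,"ry": 0,"rz": 0,"gripper": 1}

```text
t: 2.1
eef_pos: [607.8, -126.0, 146.5]
tcp_rot: [-1.577, 0.002, -1.452]
ft_force: [-0.1, -0.5, -0.2]
opening: 0.998
```

Run:
```python
from h import *
s,im=wsnap('w3'); crop(im,220,80,430,290,3,'c8.png')
```

```text
2.1 [ 607.8 -126.   146.5] [-1.577  0.002 -1.452] [-0.1 -0.5 -0.2] 0.998
```

View pics/c8.png

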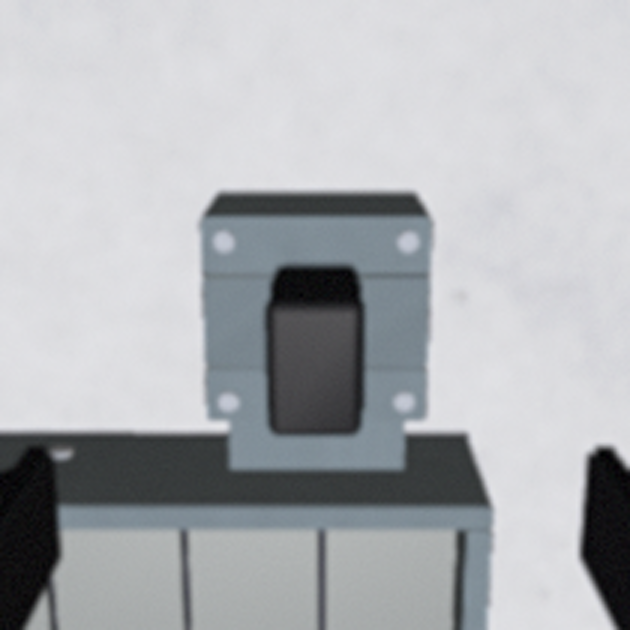

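Run:
```python
from h import *
s,im=ld('w3')
fit(s,[(268,303),(362,303),(362,434),(266,434)],3,(220,80),96)
fit(s,[(203,215),(430,215),(426,420),(208,418)],3,(220,80),50)
s=env.state();print(s['eef_pos'],s['tcp_rot'])
```

```text
[[626.0, -110.9], [628.7, -133.6], [594.8, -138.0], [591.9, -113.9]] c [ 610.4 -124.1] Lx 34.2 yaw 0.111 Ly 23.6 yaw 0.120
[[637.1, -89.0], [644.8, -152.6], [583.5, -160.6], [576.3, -95.7]] c [ 610.4 -124.5] Lx 61.5 yaw 0.121 Ly 64.7 yaw 0.115
[ 608.69819578 -126.4927532   148.85550882] [-1.57358608e+00  1.17429158e-03 -1.45198256e+00]
```

jog_arm:
  series:
    - {"dx": 0.002,"dy": 0.002,"dz": -0.022,"rx": 0,"ry": 0,"rz": 0,"gripper": 1}
    - {"dx": 0,"dy": 0,"dz": -0.02,"rx": 0,"ry": 0,"rz": 0,"gripper": 0.6}
    - {"dx": 0,"dy": 0,"dz": -0.02,"rx": 0,"ry": 0,"rz": 0,"gripper": 0.5}
    - {"dx": 0,"dy": 0,"dz": -0.015,"rx": 0,"ry": 0,"rz": 0,"gripper": 0.4}
    - {"dx": 0,"dy": 0,"dz": -0.005,"rx": 0,"ry": 0,"rz": 0,"gripper": 0.4}
    - {"dx": 0,"dy": 0,"dz": 0,"rx": 0,"ry": 0,"rz": 0,"gripper": 0.4}
    - {"dx": 0,"dy": 0,"dz": 0,"rx": 0,"ry": 0,"rz": 0,"gripper": 0.4}

```text
t: 2.85
eef_pos: [611.9, -125.1, 69.4]
tcp_rot: [-1.569, -0.001, -1.452]
ft_force: [-0.5, -0.3, -0.8]
opening: 0.55
```

jog_arm:
  series:
    - {"dx": 0,"dy": 0,"dz": 0,"rx": 0,"ry": 0,"rz": 0,"gripper": 0}
    - {"dx": 0,"dy": 0,"dz": 0,"rx": 0,"ry": 0,"rz": 0,"gripper": 0}
    - {"dx": 0,"dy": 0,"dz": 0,"rx": 0,"ry": 0,"rz": 0,"gripper": 0}
    - {"dx": 0,"dy": 0,"dz": 0,"rx": 0,"ry": 0,"rz": 0,"gripper": 0}
    - {"dx": 0,"dy": 0,"dz": 0,"rx": 0,"ry": 0,"rz": 0,"gripper": 0}

```text
t: 3.35
eef_pos: [611.4, -124.7, 68.2]
tcp_rot: [-1.57, -0.0, -1.452]
ft_force: [-0.6, 0.7, 3.1]
opening: 0.25
```

Run:
```python
from h import *
s,im=wsnap('w4'); crop(im,200,100,440,300,3,'c9.png')
```

```text
3.35 [ 611.4 -124.7   68.2] [-1.57  -0.    -1.452] [-0.6  0.7  3.1] 0.25
```

View pics/c9.png

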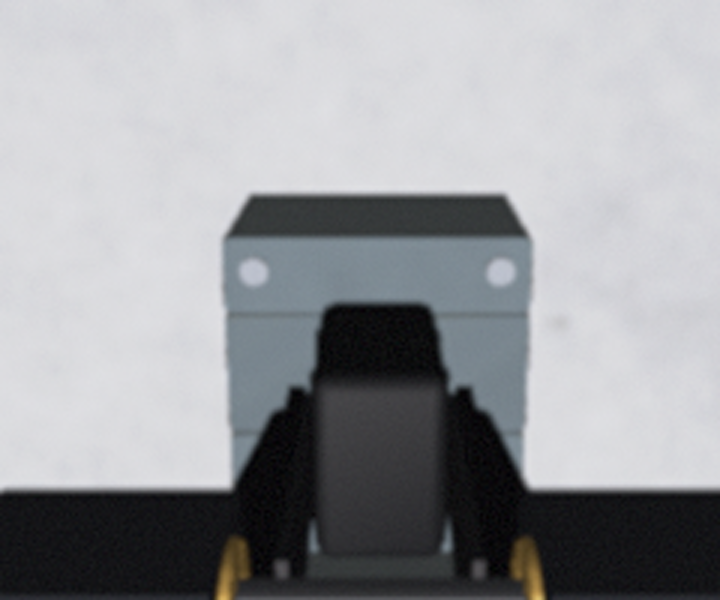

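jog_arm:
  series:
    - {"dx": 0,"dy": 0,"dz": 0.002,"rx": 0,"ry": 0,"rz": 0,"gripper": 0}
    - {"dx": 0,"dy": 0,"dz": 0.003,"rx": 0,"ry": 0,"rz": 0,"gripper": 0}
    - {"dx": 0,"dy": 0,"dz": 0.003,"rx": 0,"ry": 0,"rz": 0,"gripper": 0}
    - {"dx": 0,"dy": 0,"dz": 0.003,"rx": 0,"ry": 0,"rz": 0,"gripper": 0}
    - {"dx": 0,"dy": 0,"dz": 0.003,"rx": 0,"ry": 0,"rz": 0,"gripper": 0}
    - {"dx": 0,"dy": 0,"dz": 0.006,"rx": 0,"ry": 0,"rz": 0,"gripper": 0}
    - {"dx": 0,"dy": 0,"dz": 0.01,"rx": 0,"ry": 0,"rz": 0,"gripper": 0}
    - {"dx": 0,"dy": 0,"dz": 0.015,"rx": 0,"ry": 0,"rz": 0,"gripper": 0}
    - {"dx": 0,"dy": 0,"dz": 0.02,"rx": 0,"ry": 0,"rz": 0,"gripper": 0}
    - {"dx": 0,"dy": 0,"dz": 0.01,"rx": 0,"ry": 0,"rz": 0,"gripper": 0}
    - {"dx": 0,"dy": 0,"dz": 0,"rx": 0,"ry": 0,"rz": 0,"gripper": 0}

```text
t: 4.5
eef_pos: [612.0, -124.9, 144.8]
tcp_rot: [-1.568, -0.001, -1.452]
ft_force: [-0.4, 0.9, -1.2]
opening: 0.246
```

Run:
```python
from h import *
s,im=wsnap('w5'); crop(im,200,100,440,300,3,'c10.png')
```

```text
4.5 [ 612.  -124.9  144.8] [-1.568e+00 -1.000e-03 -1.452e+00] [-0.4  0.9 -1.2] 0.246
```

View pics/c10.png

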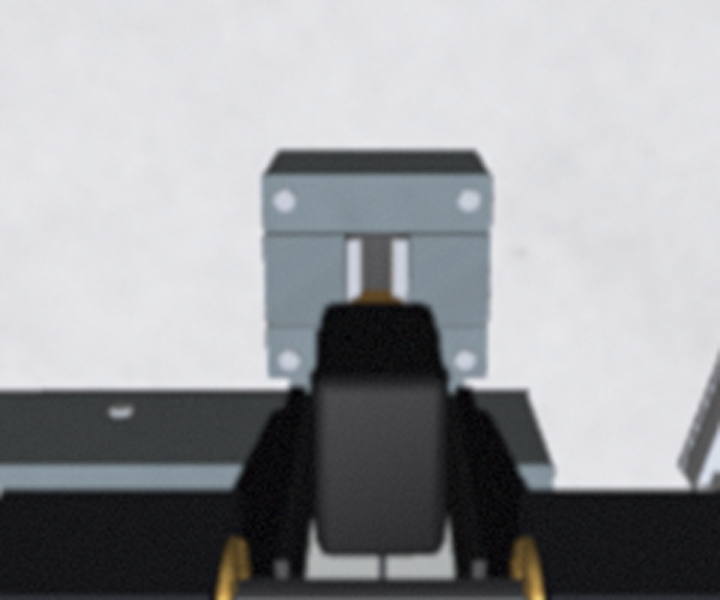

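jog_arm:
  series:
    - {"dx": -0.002,"dy": -0.03,"dz": 0,"rx": 0,"ry": 0,"rz": -2.5,"gripper": 0}
    - {"dx": -0.002,"dy": -0.034,"dz": 0,"rx": 0,"ry": 0,"rz": -2.5,"gripper": 0}
    - {"dx": -0.002,"dy": -0.034,"dz": 0,"rx": 0,"ry": 0,"rz": -2.5,"gripper": 0}
    - {"dx": -0.002,"dy": -0.034,"dz": 0,"rx": 0,"ry": 0,"rz": -2.5,"gripper": 0}
    - {"dx": -0.002,"dy": -0.034,"dz": 0,"rx": 0,"ry": 0,"rz": -2.5,"gripper": 0}
    - {"dx": -0.002,"dy": -0.034,"dz": 0,"rx": 0,"ry": 0,"rz": -2.5,"gripper": 0}
    - {"dx": 0,"dy": 0,"dz": -0.01,"rx": -1.2,"ry": -8.2,"rz": 0,"gripper": 0}
    - {"dx": 0,"dy": 0,"dz": -0.01,"rx": -1.2,"ry": -8.2,"rz": 0,"gripper": 0}
    - {"dx": 0,"dy": 0,"dz": -0.01,"rx": -1.2,"ry": -8.2,"rz": 0,"gripper": 0}
    - {"dx": 0,"dy": 0,"dz": -0.01,"rx": -1.2,"ry": -8.2,"rz": 0,"gripper": 0}
    - {"dx": 0,"dy": 0,"dz": -0.01,"rx": -1.2,"ry": -8.2,"rz": 0,"gripper": 0}
    - {"dx": 0,"dy": 0,"dz": 0,"rx": 0,"ry": 0,"rz": 0,"gripper": 0}

```text
t: 5.75
eef_pos: [605.8, -312.8, 105.0]
tcp_rot: [-1.039, 0.037, -1.683]
ft_force: [-0.1, 0.0, -1.1]
opening: 0.251
```

Run:
```python
from h import *
s,im=wsnap('w6'); snap('top','t6.png')
```

```text
5.75 [ 605.8 -312.8  105. ] [-1.039  0.037 -1.683] [-0.1  0.  -1.1] 0.251
```

View pics/w6.png

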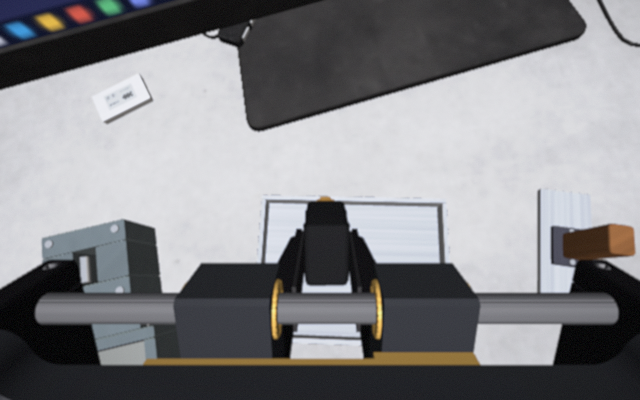

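jog_arm:
  series:
    - {"dx": -0.004,"dy": -0.007,"dz": -0.01,"rx": -0.6,"ry": -4.5,"rz": 0,"gripper": 0}
    - {"dx": -0.004,"dy": -0.007,"dz": -0.01,"rx": -0.6,"ry": -4.5,"rz": 0,"gripper": 0}
    - {"dx": 0,"dy": 0,"dz": -0.01,"rx": -0.4,"ry": -3,"rz": 0,"gripper": 0}
    - {"dx": 0,"dy": 0,"dz": -0.01,"rx": 0,"ry": 0,"rz": 0,"gripper": 0}
    - {"dx": 0,"dy": 0,"dz": 0,"rx": 0,"ry": 0,"rz": 0,"gripper": 0}
    - {"dx": 0,"dy": 0,"dz": 0,"rx": 0,"ry": 0,"rz": 0,"gripper": 0}

```text
t: 6.45
eef_pos: [604.7, -317.4, 77.1]
tcp_rot: [-0.9, 0.043, -1.667]
ft_force: [0.4, -0.2, -0.3]
opening: 0.254
```

Run:
```python
from h import *
s,im=wsnap('w7')
```

```text
6.45 [ 604.7 -317.4   77.1] [-0.9    0.043 -1.667] [ 0.4 -0.2 -0.3] 0.254
```

View pics/w7.png

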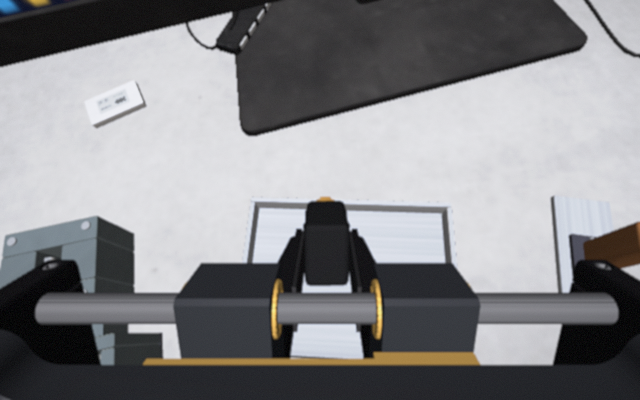

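jog_arm:
  series:
    - {"dx": -0.002,"dy": -0.004,"dz": -0.008,"rx": 0,"ry": 0,"rz": 0,"gripper": 0}
    - {"dx": -0.002,"dy": -0.004,"dz": -0.008,"rx": 0,"ry": 0,"rz": 0,"gripper": 0}
    - {"dx": 0,"dy": 0,"dz": -0.006,"rx": 0,"ry": 0,"rz": 0,"gripper": 0}
    - {"dx": 0,"dy": 0,"dz": -0.004,"rx": 0,"ry": 0,"rz": 0,"gripper": 0}
    - {"dx": 0,"dy": 0,"dz": 0,"rx": 0,"ry": 0,"rz": 0,"gripper": 0}
    - {"dx": 0,"dy": 0,"dz": 0,"rx": 0,"ry": 0,"rz": 0,"gripper": 0}

```text
t: 7.1
eef_pos: [600.4, -325.5, 51.3]
tcp_rot: [-0.899, 0.043, -1.667]
ft_force: [-0.6, 0.4, -1.5]
opening: 0.246
```

Run:
```python
from h import *
s,im=wsnap('w8');snap('scene','s8.png')
im=cv2.imread('pics/s8.png')[:,:,::-1];crop(im,180,130,380,280,4,'c11.png')
```

```text
7.1 [ 600.4 -325.5   51.3] [-0.899  0.043 -1.667] [-0.6  0.4 -1.5] 0.246
```

View pics/c11.png

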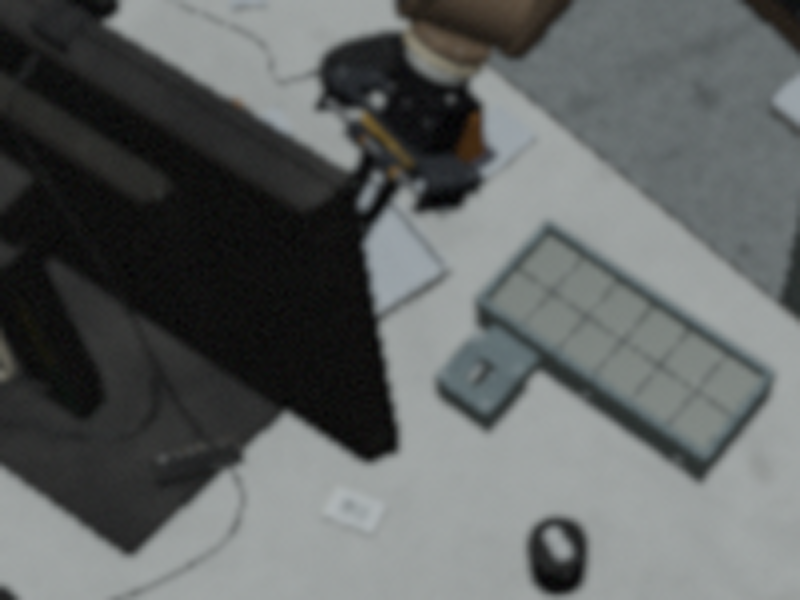

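jog_arm:
  series:
    - {"dx": 0,"dy": 0,"dz": -0.002,"rx": 0,"ry": 0,"rz": 0,"gripper": 0}
    - {"dx": 0,"dy": 0,"dz": 0,"rx": 0,"ry": 0,"rz": 0,"gripper": 0}
    - {"dx": 0,"dy": 0,"dz": 0,"rx": 0,"ry": 0,"rz": 0,"gripper": 0.6}
    - {"dx": 0,"dy": 0,"dz": 0,"rx": 0,"ry": 0,"rz": 0,"gripper": 0.6}
    - {"dx": 0,"dy": 0,"dz": 0,"rx": 0,"ry": 0,"rz": 0,"gripper": 0.6}
    - {"dx": 0,"dy": 0,"dz": 0,"rx": 0,"ry": 0,"rz": 0,"gripper": 0.6}
    - {"dx": 0,"dy": 0,"dz": 0,"rx": 0,"ry": 0,"rz": 0,"gripper": 0.6}

```text
t: 7.9
eef_pos: [600.1, -325.6, 48.8]
tcp_rot: [-0.899, 0.043, -1.667]
ft_force: [0.1, -0.6, 0.5]
opening: 0.583
```

Run:
```python
from h import *
s,im=wsnap('w9')
```

```text
7.9 [ 600.1 -325.6   48.8] [-0.899  0.043 -1.667] [ 0.1 -0.6  0.5] 0.583
```

View pics/w9.png

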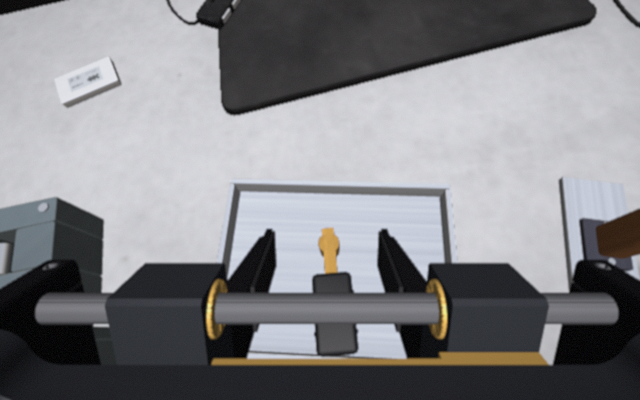

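jog_arm:
  series:
    - {"dx": 0,"dy": 0,"dz": 0.02,"rx": 0,"ry": 0,"rz": 0,"gripper": 0.6}
    - {"dx": 0,"dy": 0,"dz": 0.03,"rx": 0,"ry": 0,"rz": 0,"gripper": 0.6}
    - {"dx": 0,"dy": 0,"dz": 0.03,"rx": 0,"ry": 0,"rz": 0,"gripper": 0.6}
    - {"dx": 0,"dy": 0,"dz": 0.03,"rx": 0,"ry": 0,"rz": 0,"gripper": 0.6}
    - {"dx": 0,"dy": 0,"dz": 0.03,"rx": 0,"ry": 0,"rz": 0,"gripper": 0.6}
    - {"dx": 0,"dy": 0,"dz": 0.02,"rx": 0,"ry": 0,"rz": 0,"gripper": 0.6}
    - {"dx": 0,"dy": 0,"dz": 0,"rx": 0,"ry": 0,"rz": 0,"gripper": 0.6}

```text
t: 8.65
eef_pos: [600.7, -326.1, 211.9]
tcp_rot: [-0.896, 0.04, -1.667]
ft_force: [0.7, -0.1, 0.2]
opening: 0.598
```

```bash
cat >> h.py <<'E'
def need(x=None,y=None,z=None,yaw=None):
    s=env.state();p,R=wpose(s)
    T=Ro.from_euler('xyz',[-np.pi/2,0,s['tcp_rot'][2] if yaw is None else np.radians(yaw)]).as_matrix()
    print('t',round(s['t'],2),'d',[None if a is None else round(a-b,1) for a,b in zip((x,y,z),p)],'rot',np.degrees(Ro.from_matrix(T@R.T).as_rotvec()).round(1),'j6',s['joints'].round(2))
E
python3 - <<'E'
from h import *
need(500,230,280,-90)
snap('top','t10.png');im=cv2.imread('pics/t10.png')[:,:,::-1];crop(im,330,150,480,270,5,'c12.png')
E
```

```text
t 8.65 d [np.float64(-100.7), np.float64(556.1), np.float64(68.1)] rot [-0.3 38.8  6.1] j6 [-0.78  0.41  1.86  0.94  0.54  0.16]
```

View pics/c12.png

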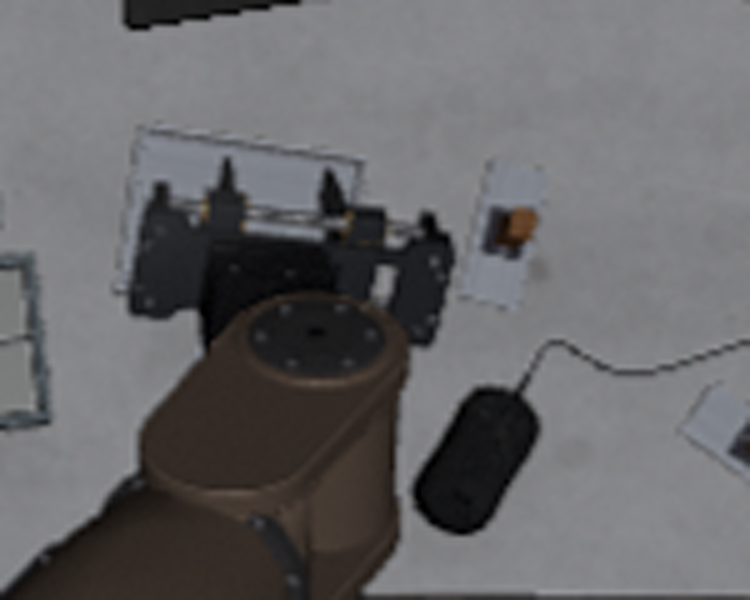

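jog_arm:
  series:
    - {"dx": -0.01,"dy": 0.03,"dz": 0.006,"rx": 0,"ry": 3.2,"rz": 0.5,"gripper": 1}
    - {"dx": -0.01,"dy": 0.036,"dz": 0.006,"rx": 0,"ry": 3.2,"rz": 0.5,"gripper": 1}
    - {"dx": -0.01,"dy": 0.036,"dz": 0.006,"rx": 0,"ry": 3.2,"rz": 0.5,"gripper": 1}
    - {"dx": -0.01,"dy": 0.036,"dz": 0.006,"rx": 0,"ry": 3.2,"rz": 0.5,"gripper": 1}
    - {"dx": -0.01,"dy": 0.036,"dz": 0.006,"rx": 0,"ry": 3.2,"rz": 0.5,"gripper": 1}
    - {"dx": -0.01,"dy": 0.036,"dz": 0.006,"rx": 0,"ry": 3.2,"rz": 0.5,"gripper": 1}
    - {"dx": -0.01,"dy": 0.036,"dz": 0.006,"rx": 0,"ry": 3.2,"rz": 0.5,"gripper": 1}
    - {"dx": -0.01,"dy": 0.036,"dz": 0.006,"rx": 0,"ry": 3.2,"rz": 0.5,"gripper": 1}
    - {"dx": -0.01,"dy": 0.036,"dz": 0.006,"rx": 0,"ry": 3.2,"rz": 0.5,"gripper": 1}
    - {"dx": -0.01,"dy": 0.036,"dz": 0.006,"rx": 0,"ry": 3.2,"rz": 0.5,"gripper": 1}
    - {"dx": 0,"dy": 0.036,"dz": 0.006,"rx": 0,"ry": 3.2,"rz": 0.5,"gripper": 1}
    - {"dx": 0,"dy": 0.036,"dz": 0.006,"rx": 0,"ry": 3.2,"rz": 0.5,"gripper": 1}

```text
t: 9.9
eef_pos: [499.2, 102.4, 279.8]
tcp_rot: [-1.573, 0.008, -1.574]
ft_force: [-0.4, -0.8, 0.1]
opening: 1.003
```

Run:
```python
from h import *
need(500,230,280,-90)
```

```text
t 9.9 d [np.float64(0.8), np.float64(127.6), np.float64(0.2)] rot [-0.5 -0.1  0.2] j6 [0.07 0.24 1.71 0.01 1.19 1.64]
```

jog_arm:
  series:
    - {"dx": 0,"dy": 0.04,"dz": 0,"rx": 0,"ry": 0,"rz": 0,"gripper": 1}
    - {"dx": 0,"dy": 0.04,"dz": 0,"rx": 0,"ry": 0,"rz": 0,"gripper": 1}
    - {"dx": 0,"dy": 0.04,"dz": 0,"rx": 0,"ry": 0,"rz": 0,"gripper": 1}
    - {"dx": 0,"dy": 0.02,"dz": 0,"rx": 0,"ry": 0,"rz": 0,"gripper": 1}
    - {"dx": 0,"dy": 0,"dz": 0,"rx": 0,"ry": 0,"rz": 0,"gripper": 1}
    - {"dx": 0,"dy": 0,"dz": 0,"rx": 0,"ry": 0,"rz": 0,"gripper": 1}

```text
t: 10.5
eef_pos: [499.6, 240.5, 279.4]
tcp_rot: [-1.571, 0.007, -1.574]
ft_force: [-0.2, -0.7, 1.0]
opening: 1.0
```

Run:
```python
from h import *
s,im=wsnap('w10')
```

```text
10.5 [499.6 240.5 279.4] [-1.571  0.007 -1.574] [-0.2 -0.7  1. ] 1.0
```

View pics/w10.png

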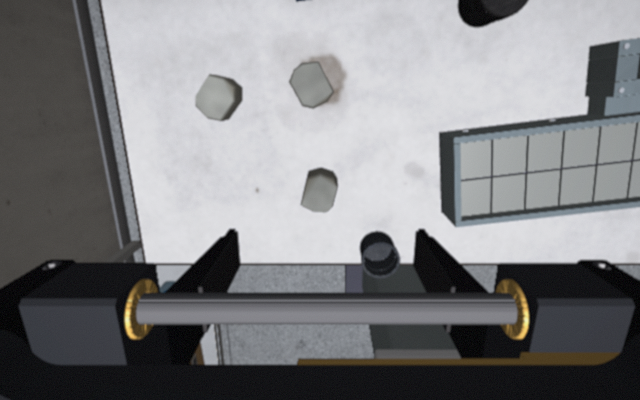

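Run:
```python
from h import *
s,im=ld('w10')
crop(im,185,45,355,115,4.7,'c13.png');crop(im,280,150,360,220,7,'c14.png')
```

```text
(no output)
```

View pics/c13.png

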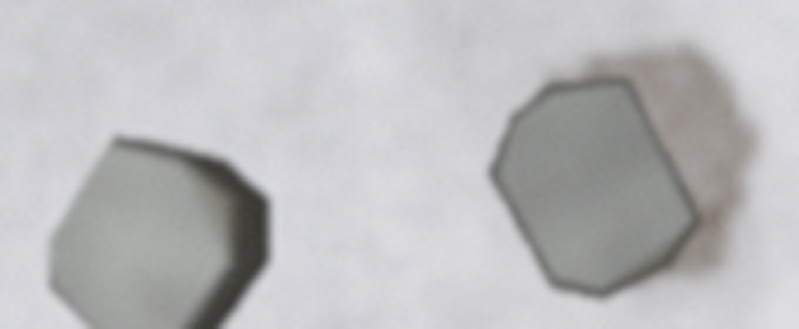

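View pics/c14.png

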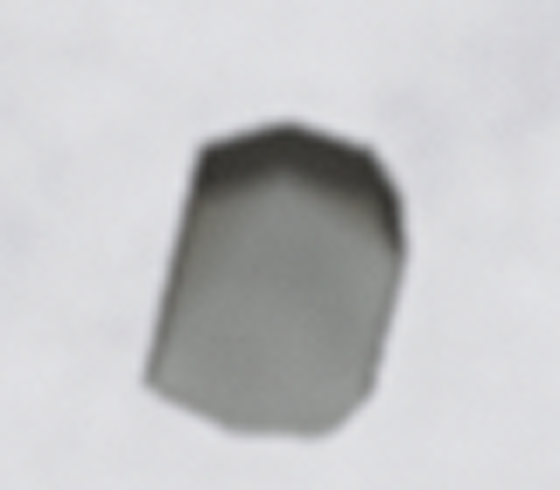

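Run:
```python
from h import *
s,im=ld('w10')
crop(im,185,60,255,130,8,'c15.png')
def side(a,b,k,o,z=45):
    p=watz(s,o[0]+a[0]/k,o[1]+a[1]/k,z);q=watz(s,o[0]+b[0]/k,o[1]+b[1]/k,z);d=q-p
    print(p.round(1),q.round(1),'ang',np.degrees(np.arctan2(d[1],d[0])).round(1)); return p[:2],q[:2]
def pair(l,r,k,o):
    p,q=side(*l,k,o);a,b=side(*r,k,o)
    d=(q-p)/np.linalg.norm(q-p); n=np.array([-d[1],d[0]]); print('w',abs(n@((a+b)/2-(p+q)/2)))
pair(((492,172),(555,288)),((627,80),(697,218)),4.7,(185,45))
pair(((200,180),(148,380)),((403,250),(372,390)),7,(280,150))
top=[(492,172),(515,120),(550,88),(627,80),(697,218),(670,262),(603,297),(555,288)]
P=np.float32([watz(s,185+u/4.7,45+v/4.7,45)[:2] for u,v in top]);m=cv2.moments(P);print(m['m10']/m['m00'],m['m01']/m['m00'])
```

```text
[594.2 285.6  45. ] [565.9 270.4  45. ] ang -151.8
[615.7 251.4  45. ] [582.9 234.   45. ] ang -152.0
w 40.24360497033403
[479.8 265.4  45. ] [441.4 275.8  45. ] ang 164.8
[466.5 228.2  45. ] [439.4 233.9  45. ] ang 168.2
w 40.17144217345557
589.7887508652808 260.1548899496789
```

View pics/c15.png

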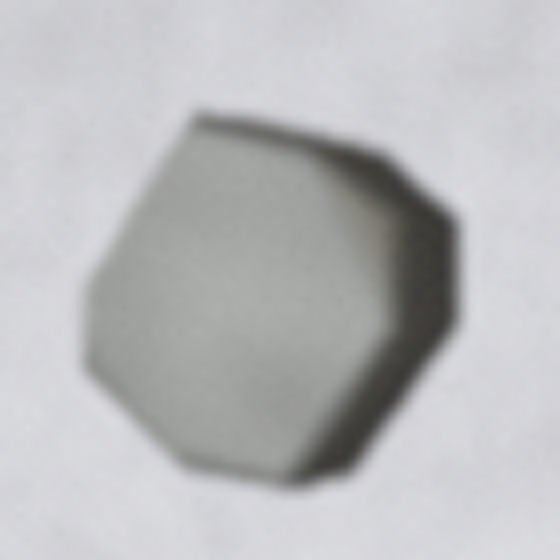

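```bash
cat >> h.py <<'E'
def poly(s,pts,k,o,z):
    P=np.float32([watz(s,o[0]+u/k,o[1]+v/k,z)[:2] for u,v in pts]);m=cv2.moments(P)
    r=cv2.minAreaRect(P); c=(m['m10']/m['m00'],m['m01']/m['m00'])
    print('centroid',np.round(c,1),'rect',np.round(r[0],1),np.round(r[1],1),r[2]);return c
E
python3 - <<'E'
from h import *
s,im=ld('w10')
poly(s,[(200,185),(285,175),(385,235),(403,250),(372,390),(320,435),(235,432),(148,380)],7,(280,150),45)
poly(s,[(195,118),(320,150),(390,220),(395,320),(300,475),(185,468),(88,365),(88,300)],8,(185,60),45)
p=[watz(s,185+u/8,60+v/8,45) for u,v in[(195,115),(88,300),(395,320),(300,475)]]
for a,b in((0,1),(2,3)):
    d=p[b]-p[a];print(np.degrees(np.arctan2(d[1],d[0])))
need(458,248,150,-103.5)
E
```

```text
centroid [454.9 251.8] rect [454.8 250.8] [41.  50.5] 74.4453353881836
centroid [575.7 375.5] rect [575.5 375.4] [39.1 51.7] 53.96468734741211
144.34070806886325
144.2653025040675
t 10.55 d [np.float64(-41.8), np.float64(8.0), np.float64(-129.7)] rot [ -0.4   0.1 -13.2] j6 [0.32 0.31 1.62 0.01 1.21 1.9 ]
```

jog_arm:
  series:
    - {"dx": -0.015,"dy": 0.004,"dz": -0.025,"rx": -0.4,"ry": 0,"rz": -3.5,"gripper": 1}
    - {"dx": -0.015,"dy": 0.004,"dz": -0.025,"rx": 0,"ry": 0,"rz": -3.5,"gripper": 1}
    - {"dx": -0.015,"dy": 0.003,"dz": -0.03,"rx": 0,"ry": 0,"rz": -3.5,"gripper": 1}
    - {"dx": 0,"dy": 0,"dz": -0.03,"rx": 0,"ry": 0,"rz": -3.3,"gripper": 1}
    - {"dx": 0,"dy": 0,"dz": -0.02,"rx": 0,"ry": 0,"rz": 0,"gripper": 1}
    - {"dx": 0,"dy": 0,"dz": 0,"rx": 0,"ry": 0,"rz": 0,"gripper": 1}
    - {"dx": 0,"dy": 0,"dz": 0,"rx": 0,"ry": 0,"rz": 0,"gripper": 1}

```text
t: 11.25
eef_pos: [455.4, 250.8, 151.2]
tcp_rot: [-1.569, 0.0, -1.818]
ft_force: [0.1, -0.3, 0.7]
opening: 0.998
```

Run:
```python
from h import *
s,im=wsnap('w11');crop(im,220,80,430,290,3,'c16.png')
```

```text
11.25 [455.4 250.8 151.2] [-1.569  0.    -1.818] [ 0.1 -0.3  0.7] 0.998
```

View pics/c16.png

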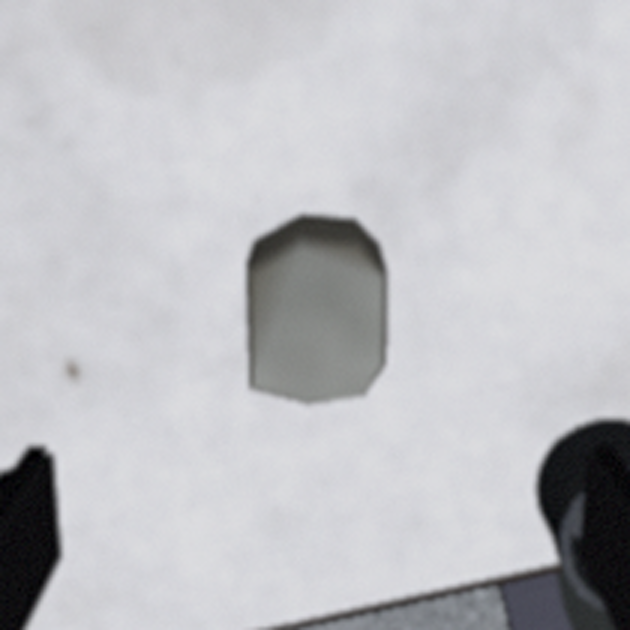

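Run:
```python
from h import *
s,im=ld('w11')
poly(s,[(250,265),(305,235),(385,270),(385,360),(365,392),(308,402),(252,387)],3,(220,80),45)
need(456,251,20,-104)
```

```text
centroid [455.4 252.3] rect [456.2 251.4] [40.6 52. ] 75.67453002929688
t 11.3 d [np.float64(0.3), np.float64(-0.0), np.float64(-131.7)] rot [-0.   0.2  0.1] j6 [ 0.38  0.39  1.87 -0.    0.88  2.2 ]
```

jog_arm:
  series:
    - {"dx": 0,"dy": 0.001,"dz": -0.03,"rx": 0,"ry": 0,"rz": 0,"gripper": 1}
    - {"dx": 0,"dy": 0,"dz": -0.035,"rx": 0,"ry": 0,"rz": 0,"gripper": 0.8}
    - {"dx": 0,"dy": 0,"dz": -0.035,"rx": 0,"ry": 0,"rz": 0,"gripper": 0.7}
    - {"dx": 0,"dy": 0,"dz": -0.02,"rx": 0,"ry": 0,"rz": 0,"gripper": 0.65}
    - {"dx": 0,"dy": 0,"dz": -0.01,"rx": 0,"ry": 0,"rz": 0,"gripper": 0.65}
    - {"dx": 0,"dy": 0,"dz": 0,"rx": 0,"ry": 0,"rz": 0,"gripper": 0}
    - {"dx": 0,"dy": 0,"dz": 0,"rx": 0,"ry": 0,"rz": 0,"gripper": 0}
    - {"dx": 0,"dy": 0,"dz": 0,"rx": 0,"ry": 0,"rz": 0,"gripper": 0}
    - {"dx": 0,"dy": 0,"dz": 0,"rx": 0,"ry": 0,"rz": 0,"gripper": 0}
    - {"dx": 0,"dy": 0,"dz": 0,"rx": 0,"ry": 0,"rz": 0,"gripper": 0}

```text
t: 12.3
eef_pos: [455.8, 252.6, 22.0]
tcp_rot: [-1.566, 0.002, -1.817]
ft_force: [-0.3, -1.2, 7.4]
opening: 0.435
```

jog_arm:
  series:
    - {"dx": 0,"dy": 0,"dz": 0.01,"rx": 0,"ry": 0,"rz": 0,"gripper": 0}
    - {"dx": 0,"dy": 0,"dz": 0.03,"rx": 0,"ry": 0,"rz": 0,"gripper": 0}
    - {"dx": 0,"dy": 0,"dz": 0.03,"rx": 0,"ry": 0,"rz": 0,"gripper": 0}
    - {"dx": 0,"dy": 0,"dz": 0.03,"rx": 0,"ry": 0,"rz": 0,"gripper": 0}
    - {"dx": 0,"dy": 0,"dz": 0,"rx": 0,"ry": 0,"rz": 0,"gripper": 0}

```text
t: 12.8
eef_pos: [456.5, 253.1, 124.9]
tcp_rot: [-1.563, 0.004, -1.817]
ft_force: [1.0, 0.3, -2.0]
opening: 0.427
```

```bash
cat >> h.py <<'E'
C=np.array([489.3,-54.]);A=.118
def binxy(x,y): return C+np.array([[np.cos(A),-np.sin(A)],[np.sin(A),np.cos(A)]])@[x,y]
E
python3 - <<'E'
from h import *
s,im=wsnap('w12')
for y in(78,0,-78):print(binxy(0,y).round(1))
need(*binxy(0,78),130,-83.2)
E
```

```text
12.8 [456.5 253.1 124.9] [-1.563  0.004 -1.817] [ 1.   0.3 -2. ] 0.427
[480.1  23.5]
[489.3 -54. ]
[ 498.5 -131.5]
t 12.85 d [np.float64(24.4), np.float64(-229.3), np.float64(7.1)] rot [-0.1  0.3 20.9] j6 [ 0.38  0.43  1.9  -0.    0.81  2.2 ]
```

View pics/w12.png

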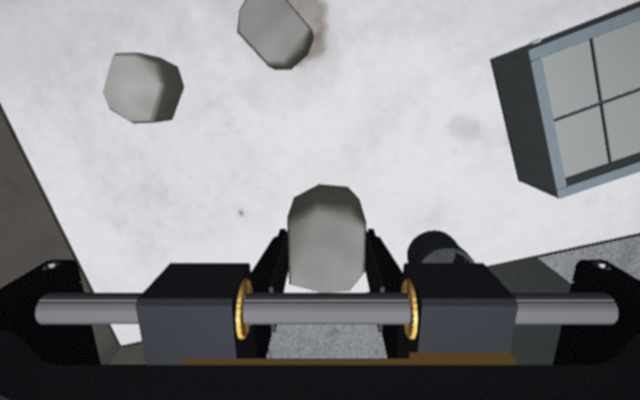

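jog_arm:
  series:
    - {"dx": 0.004,"dy": -0.025,"dz": 0.005,"rx": 0,"ry": 0,"rz": 2,"gripper": 0}
    - {"dx": 0.004,"dy": -0.036,"dz": 0,"rx": 0,"ry": 0,"rz": 2,"gripper": 0}
    - {"dx": 0.004,"dy": -0.036,"dz": 0,"rx": 0,"ry": 0,"rz": 2,"gripper": 0}
    - {"dx": 0.004,"dy": -0.036,"dz": 0,"rx": 0,"ry": 0,"rz": 2,"gripper": 0}
    - {"dx": 0.004,"dy": -0.036,"dz": 0,"rx": 0,"ry": 0,"rz": 2,"gripper": 0}
    - {"dx": 0.004,"dy": -0.036,"dz": 0,"rx": 0,"ry": 0,"rz": 2,"gripper": 0}
    - {"dx": 0.004,"dy": -0.036,"dz": 0,"rx": 0,"ry": 0,"rz": 2,"gripper": 0}
    - {"dx": 0.004,"dy": -0.036,"dz": 0,"rx": 0,"ry": 0,"rz": 2,"gripper": 0}
    - {"dx": 0.004,"dy": -0.036,"dz": 0,"rx": 0,"ry": 0,"rz": 2,"gripper": 0}
    - {"dx": 0.004,"dy": -0.036,"dz": 0,"rx": 0,"ry": 0,"rz": 2,"gripper": 0}
    - {"dx": 0.002,"dy": -0.036,"dz": 0,"rx": 0,"ry": 0,"rz": 1,"gripper": 0}
    - {"dx": 0,"dy": 0,"dz": 0,"rx": 0,"ry": 0,"rz": 0,"gripper": 0}

```text
t: 14.05
eef_pos: [497.0, -135.9, 124.9]
tcp_rot: [-1.569, 0.0, -1.453]
ft_force: [-0.3, 0.4, -1.1]
opening: 0.432
```

Run:
```python
from h import *
s,im=wsnap('w13')
need(*binxy(0,-78),68,-83.2)
```

```text
14.05 [ 497.  -135.9  124.9] [-1.569  0.    -1.453] [-0.3  0.4 -1.1] 0.432
t 14.1 d [np.float64(2.0), np.float64(2.6), np.float64(-56.8)] rot [-0.1  0.1  0.1] j6 [-0.39  0.42  1.91  0.    0.81  1.06]
```

View pics/w13.png

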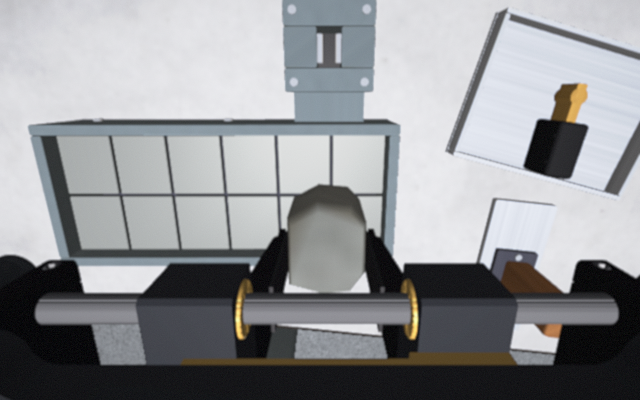

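jog_arm:
  series:
    - {"dx": 0.001,"dy": 0.002,"dz": -0.015,"rx": 0,"ry": 0,"rz": 0,"gripper": 0}
    - {"dx": 0.001,"dy": 0.001,"dz": -0.02,"rx": 0,"ry": 0,"rz": 0,"gripper": 0}
    - {"dx": 0,"dy": 0,"dz": -0.012,"rx": 0,"ry": 0,"rz": 0,"gripper": 0}
    - {"dx": 0,"dy": 0,"dz": -0.006,"rx": 0,"ry": 0,"rz": 0,"gripper": 0}
    - {"dx": 0,"dy": 0,"dz": -0.002,"rx": 0,"ry": 0,"rz": 0,"gripper": 0}
    - {"dx": 0,"dy": 0,"dz": 0,"rx": 0,"ry": 0,"rz": 0,"gripper": 0}
    - {"dx": 0,"dy": 0,"dz": 0,"rx": 0,"ry": 0,"rz": 0,"gripper": 0}

```text
t: 14.8
eef_pos: [499.4, -129.6, 71.3]
tcp_rot: [-1.567, 0.0, -1.451]
ft_force: [0.9, 0.3, -1.7]
opening: 0.43
```

Run:
```python
from h import *
need(*binxy(0,-78),68,-83.2);print(env.state()['ft_force'])
```

```text
t 14.8 d [np.float64(-0.9), np.float64(-1.8), np.float64(-3.3)] rot [-0.   0.2 -0.1] j6 [-0.38  0.51  1.95  0.    0.68  1.07]
[ 0.87895709  0.2530915  -1.74763824]
```

jog_arm:
  series:
    - {"dx": 0,"dy": -0.001,"dz": -0.002,"rx": 0,"ry": 0,"rz": 0,"gripper": 0}
    - {"dx": 0,"dy": 0,"dz": -0.001,"rx": 0,"ry": 0,"rz": 0,"gripper": 0}
    - {"dx": 0,"dy": 0,"dz": 0,"rx": 0,"ry": 0,"rz": 0,"gripper": 0}
    - {"dx": 0,"dy": 0,"dz": 0,"rx": 0,"ry": 0,"rz": 0,"gripper": 0.6}
    - {"dx": 0,"dy": 0,"dz": 0,"rx": 0,"ry": 0,"rz": 0,"gripper": 0.6}
    - {"dx": 0,"dy": 0,"dz": 0,"rx": 0,"ry": 0,"rz": 0,"gripper": 0.6}
    - {"dx": 0,"dy": 0,"dz": 0.02,"rx": 0,"ry": 0,"rz": 0,"gripper": 0.6}
    - {"dx": 0,"dy": 0,"dz": 0.03,"rx": 0,"ry": 0,"rz": 0,"gripper": 0.6}
    - {"dx": 0,"dy": 0,"dz": 0.04,"rx": 0,"ry": 0,"rz": 0,"gripper": 0.6}
    - {"dx": 0,"dy": 0,"dz": 0,"rx": 0,"ry": 0,"rz": 0,"gripper": 1}

```text
t: 15.8
eef_pos: [501.0, -131.2, 162.1]
tcp_rot: [-1.562, -0.003, -1.45]
ft_force: [-0.2, 0.3, -1.6]
opening: 0.639
```

Run:
```python
from h import *
s,im=wsnap('w14')
need(585,240,200,-62)
```

```text
15.8 [ 501.  -131.2  162.1] [-1.562 -0.003 -1.45 ] [-0.2  0.3 -1.6] 0.639
t 15.85 d [np.float64(85.0), np.float64(370.9), np.float64(40.2)] rot [-0.   0.4 21.1] j6 [-0.38  0.38  1.87  0.    0.89  1.06]
```

View pics/w14.png

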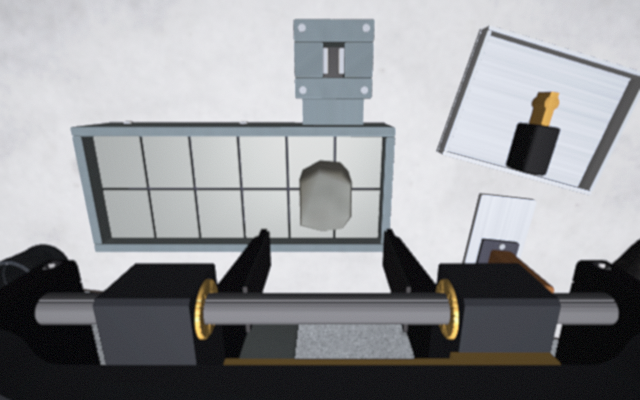

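jog_arm:
  series:
    - {"dx": 0.008,"dy": 0.03,"dz": 0.0,"rx": 0,"ry": 0,"rz": 2,"gripper": 1}
    - {"dx": 0.008,"dy": 0.036,"dz": 0,"rx": 0,"ry": 0,"rz": 2,"gripper": 1}
    - {"dx": 0.008,"dy": 0.036,"dz": 0,"rx": 0,"ry": 0,"rz": 2,"gripper": 1}
    - {"dx": 0.008,"dy": 0.036,"dz": 0,"rx": 0,"ry": 0,"rz": 2,"gripper": 1}
    - {"dx": 0.008,"dy": 0.036,"dz": 0,"rx": 0,"ry": 0,"rz": 2,"gripper": 1}
    - {"dx": 0.008,"dy": 0.036,"dz": 0,"rx": 0,"ry": 0,"rz": 2,"gripper": 1}
    - {"dx": 0.008,"dy": 0.036,"dz": 0,"rx": 0,"ry": 0,"rz": 2,"gripper": 1}
    - {"dx": 0.008,"dy": 0.036,"dz": 0,"rx": 0,"ry": 0,"rz": 2,"gripper": 1}
    - {"dx": 0.008,"dy": 0.036,"dz": 0,"rx": 0,"ry": 0,"rz": 2,"gripper": 1}
    - {"dx": 0.008,"dy": 0.036,"dz": 0,"rx": 0,"ry": 0,"rz": 2,"gripper": 1}
    - {"dx": 0.008,"dy": 0.036,"dz": 0,"rx": 0,"ry": 0,"rz": 1.3,"gripper": 1}
    - {"dx": 0,"dy": 0,"dz": 0,"rx": 0,"ry": 0,"rz": 0,"gripper": 1}

```text
t: 17.05
eef_pos: [586.9, 263.0, 155.9]
tcp_rot: [-1.569, 0.001, -1.075]
ft_force: [-0.6, -1.5, 0.1]
opening: 1.001
```

Run:
```python
from h import *
s,im=wsnap('w15');crop(im,220,60,430,270,3,'c17.png')
need(590,260,150,-62)
```

```text
17.05 [586.9 263.  155.9] [-1.569e+00  1.000e-03 -1.075e+00] [-0.6 -1.5  0.1] 1.001
t 17.1 d [np.float64(3.5), np.float64(-1.0), np.float64(-5.9)] rot [-0.1  0.  -0.3] j6 [0.32 0.55 1.56 0.   1.03 1.39]
```

View pics/c17.png

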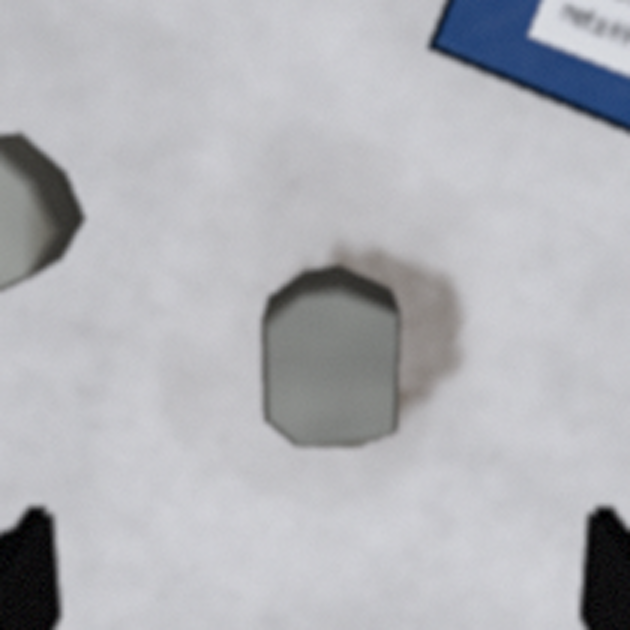

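Run:
```python
from h import *
s,im=ld('w15')
poly(s,[(263,325),(300,293),(330,288),(398,318),(398,432),(360,445),(297,445),(266,420)],3,(220,60),45)
need(590,260,21,-61.7)
```

```text
centroid [590.4 260.6] rect [591.5 261.3] [49.4 40.8] 29.2976016998291
t 17.1 d [np.float64(3.5), np.float64(-1.0), np.float64(-134.9)] rot [-0.1  0.  -0. ] j6 [0.32 0.55 1.56 0.   1.03 1.39]
```

jog_arm:
  series:
    - {"dx": 0.003,"dy": -0.001,"dz": -0.03,"rx": 0,"ry": 0,"rz": 0,"gripper": 1}
    - {"dx": 0,"dy": 0,"dz": -0.035,"rx": 0,"ry": 0,"rz": 0,"gripper": 0.8}
    - {"dx": 0,"dy": 0,"dz": -0.035,"rx": 0,"ry": 0,"rz": 0,"gripper": 0.7}
    - {"dx": 0,"dy": 0,"dz": -0.022,"rx": 0,"ry": 0,"rz": 0,"gripper": 0.65}
    - {"dx": 0,"dy": 0,"dz": -0.01,"rx": 0,"ry": 0,"rz": 0,"gripper": 0.65}
    - {"dx": 0,"dy": 0,"dz": 0,"rx": 0,"ry": 0,"rz": 0,"gripper": 0}
    - {"dx": 0,"dy": 0,"dz": 0,"rx": 0,"ry": 0,"rz": 0,"gripper": 0}
    - {"dx": 0,"dy": 0,"dz": 0,"rx": 0,"ry": 0,"rz": 0,"gripper": 0}
    - {"dx": 0,"dy": 0,"dz": 0,"rx": 0,"ry": 0,"rz": 0,"gripper": 0}
    - {"dx": 0,"dy": 0,"dz": 0,"rx": 0,"ry": 0,"rz": 0,"gripper": 0}

```text
t: 18.1
eef_pos: [590.4, 258.5, 26.7]
tcp_rot: [-1.567, 0.0, -1.079]
ft_force: [-1.3, 0.7, 5.1]
opening: 0.299
```

jog_arm:
  series:
    - {"dx": 0,"dy": 0,"dz": 0.01,"rx": 0,"ry": 0,"rz": 0,"gripper": 0}
    - {"dx": 0,"dy": 0,"dz": 0.03,"rx": 0,"ry": 0,"rz": 0,"gripper": 0}
    - {"dx": 0,"dy": 0,"dz": 0.03,"rx": 0,"ry": 0,"rz": 0,"gripper": 0}
    - {"dx": 0,"dy": 0,"dz": 0.03,"rx": 0,"ry": 0,"rz": 0,"gripper": 0}
    - {"dx": 0,"dy": 0,"dz": 0,"rx": 0,"ry": 0,"rz": 0,"gripper": 0}

```text
t: 18.6
eef_pos: [591.9, 259.1, 130.9]
tcp_rot: [-1.561, -0.001, -1.079]
ft_force: [-0.7, 0.4, -0.6]
opening: 0.005
```

Run:
```python
from h import *
s,im=wsnap('w16')
need(*binxy(0,0),125,-83.2)
```

```text
18.6 [591.9 259.1 130.9] [-1.561e+00 -1.000e-03 -1.079e+00] [-0.7  0.4 -0.6] 0.005
t 18.65 d [np.float64(-101.6), np.float64(-312.7), np.float64(-3.5)] rot [ -0.1   0.4 -21.4] j6 [0.31 0.58 1.58 0.   0.97 1.39]
```

View pics/w16.png

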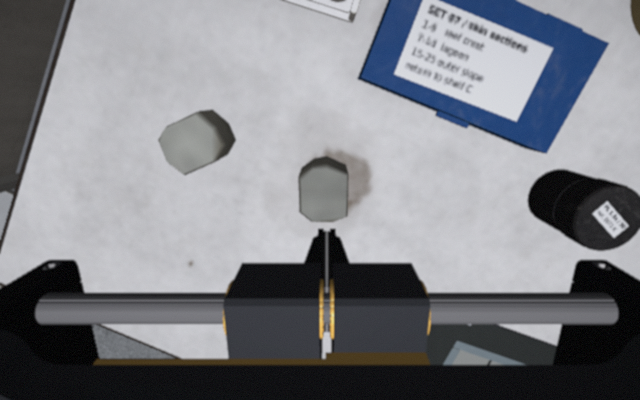

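Run:
```python
from h import *
s,im=ld('w16');crop(im,270,130,390,240,6,'c18.png')
```

```text
(no output)
```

View pics/c18.png

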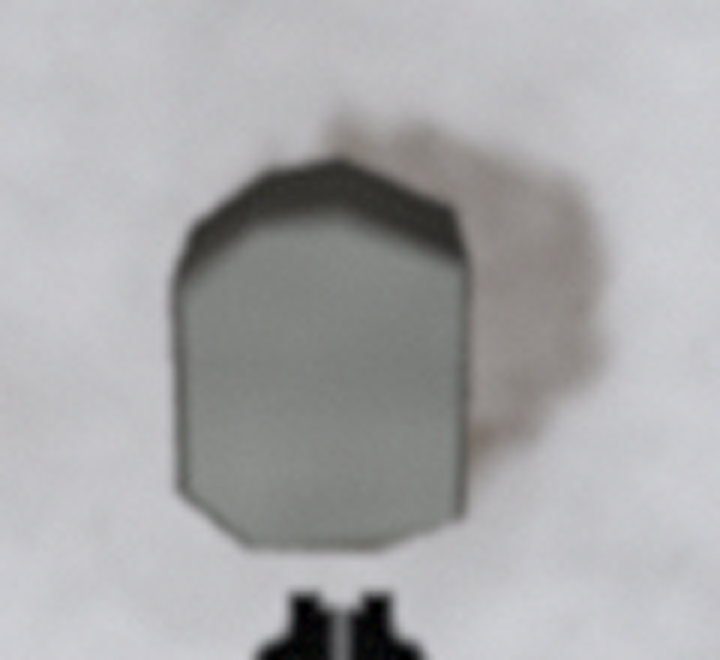

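Run:
```python
from h import *
s,im=ld('w16')
pts=[(180,290),(260,225),(345,215),(467,265),(465,515),(380,548),(245,548),(180,490)]
for z in(20,30,45):poly(s,pts,6,(270,130),z)
s2,_=ld('w10')
top=[(492,172),(515,120),(550,88),(627,80),(697,218),(670,262),(603,297),(555,288)]
for z in(20,30,45):poly(s2,top,4.7,(185,45),z)
print(s['joints'])
snap('scene','s16.png');im=cv2.imread('pics/s16.png')[:,:,::-1];crop(im,330,200,450,340,4,'c19.png')
```

```text
centroid [584.3 257.1] rect [585.  257.9] [53.2 44.5] 28.163930892944336
centroid [586.8 258.4] rect [587.5 259.2] [51.4 43. ] 28.163888931274414
centroid [590.7 260.4] rect [591.3 261.1] [48.8 40.8] 28.16390609741211
centroid [590.4 260.9] rect [591.  261.6] [53.8 42.7] 27.973649978637695
centroid [590.2 260.4] rect [590.8 261.1] [52.6 41.7] 27.973657608032227
centroid [589.9 259.7] rect [590.4 260.3] [50.8 40.3] 27.97364044189453
[3.09995577e-01 5.80551637e-01 1.57860351e+00 1.03247663e-03
 9.72635905e-01 1.38797819e+00]
```

View pics/c19.png

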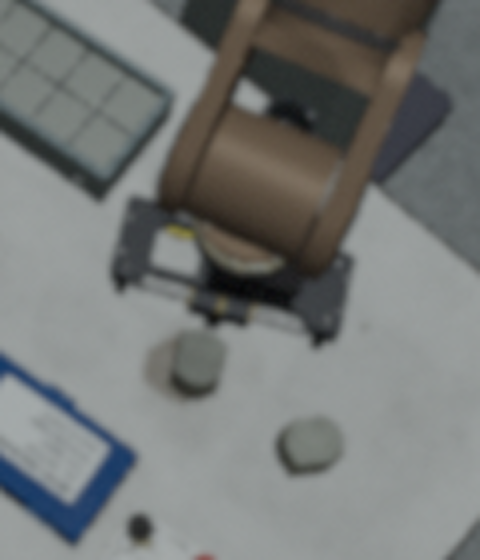

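jog_arm:
  series:
    - {"dx": 0,"dy": 0,"dz": 0,"rx": 0,"ry": 0,"rz": 0,"gripper": 1}
    - {"dx": 0,"dy": 0,"dz": 0,"rx": 0,"ry": 0,"rz": 0,"gripper": 1}
    - {"dx": 0,"dy": 0,"dz": 0,"rx": 0,"ry": 0,"rz": 0,"gripper": 1}
    - {"dx": 0,"dy": 0,"dz": 0,"rx": 0,"ry": 0,"rz": 0,"gripper": 1}
    - {"dx": 0,"dy": 0,"dz": 0,"rx": 0,"ry": 0,"rz": 0,"gripper": 1}
    - {"dx": 0,"dy": 0,"dz": 0,"rx": 0,"ry": 0,"rz": 0,"gripper": 1}
    - {"dx": 0,"dy": 0,"dz": -0.02,"rx": 0,"ry": 0,"rz": 0,"gripper": 1}
    - {"dx": 0,"dy": 0,"dz": -0.03,"rx": 0,"ry": 0,"rz": 0,"gripper": 1}
    - {"dx": 0,"dy": 0,"dz": -0.03,"rx": 0,"ry": 0,"rz": 0,"gripper": 1}
    - {"dx": 0,"dy": 0,"dz": 0,"rx": 0,"ry": 0,"rz": 0,"gripper": 1}

```text
t: 19.7
eef_pos: [588.2, 257.8, 42.4]
tcp_rot: [-1.574, 0.002, -1.079]
ft_force: [-0.5, 0.7, 0.6]
opening: 0.79
```

Run:
```python
from h import *
s,im=wsnap('w17')
```

```text
19.7 [588.2 257.8  42.4] [-1.574  0.002 -1.079] [-0.5  0.7  0.6] 0.79
```

View pics/w17.png

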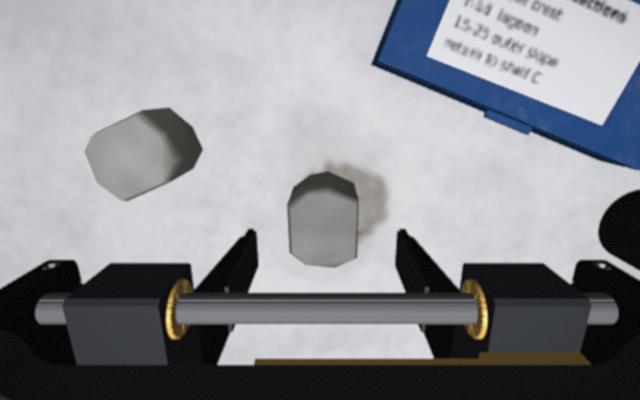

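Run:
```python
from h import *
s,im=ld('w17');p,R=wpose(s)
for d in(-8,0,11):print(d,wproj(s,p+R@[0,d,0]),wproj(s,p+R@[40,d,0]))
crop(im,260,150,400,290,5,'c20.png')
for z in(0,22,45):print(wproj(s,[590,260,z]))
```

```text
-8 [326.40784176 239.33482608] [395.05142181 239.31152324]
0 [326.39696271 233.91228077] [392.49817503 233.89038804]
11 [326.38325619 227.08041463] [389.28131059 227.0602386 ]
[324.87485018 207.15438815]
[324.70913961 217.92622005]
[324.49926394 231.5689551 ]
```

View pics/c20.png

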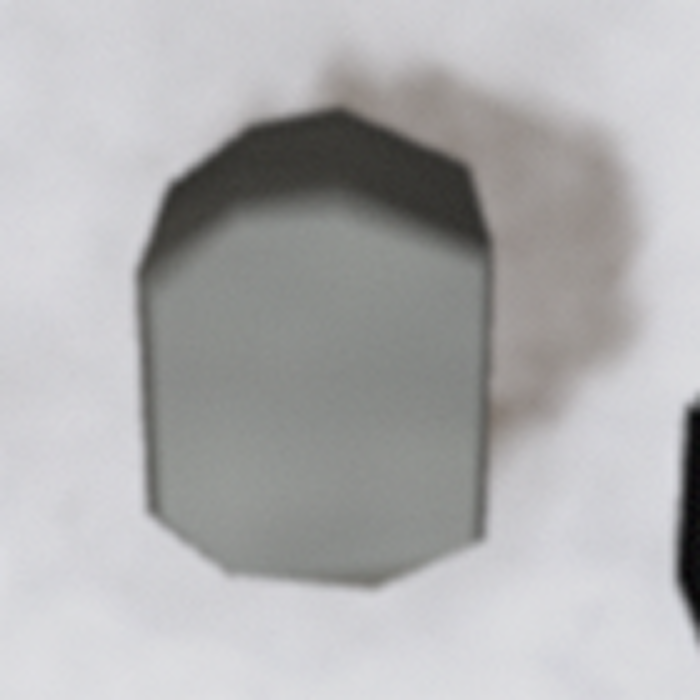

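jog_arm:
  series:
    - {"dx": 0.001,"dy": 0.002,"dz": -0.012,"rx": 0,"ry": 0,"rz": 0,"gripper": 0.7}
    - {"dx": 0,"dy": 0,"dz": -0.01,"rx": 0,"ry": 0,"rz": 0,"gripper": 0.7}
    - {"dx": 0,"dy": 0,"dz": -0.006,"rx": 0,"ry": 0,"rz": 0,"gripper": 0.7}
    - {"dx": 0,"dy": 0,"dz": 0,"rx": 0,"ry": 0,"rz": 0,"gripper": 0.7}
    - {"dx": 0,"dy": 0,"dz": 0,"rx": 0,"ry": 0,"rz": 0,"gripper": 0.3}
    - {"dx": 0,"dy": 0,"dz": 0,"rx": 0,"ry": 0,"rz": 0,"gripper": 0.3}
    - {"dx": 0,"dy": 0,"dz": 0,"rx": 0,"ry": 0,"rz": 0,"gripper": 0.3}
    - {"dx": 0,"dy": 0,"dz": 0,"rx": 0,"ry": 0,"rz": 0,"gripper": 0.3}

```text
t: 20.55
eef_pos: [591.2, 260.5, 18.1]
tcp_rot: [-1.568, 0.0, -1.079]
ft_force: [-0.5, 0.6, 1.4]
opening: 0.433
```

Run:
```python
from h import *
s,im=wsnap('w18')
```

```text
20.55 [591.2 260.5  18.1] [-1.568  0.    -1.079] [-0.5  0.6  1.4] 0.433
```

View pics/w18.png

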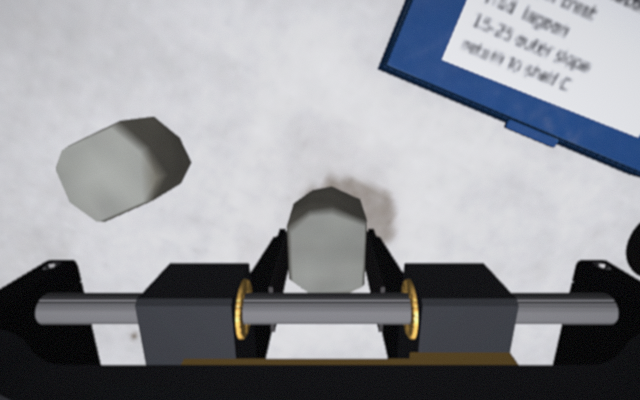

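jog_arm:
  series:
    - {"dx": 0,"dy": 0,"dz": 0,"rx": 0,"ry": 0,"rz": 0,"gripper": 0}
    - {"dx": 0,"dy": 0,"dz": 0.01,"rx": 0,"ry": 0,"rz": 0,"gripper": 0}
    - {"dx": 0,"dy": 0,"dz": 0.03,"rx": 0,"ry": 0,"rz": 0,"gripper": 0}
    - {"dx": 0,"dy": 0,"dz": 0.03,"rx": 0,"ry": 0,"rz": 0,"gripper": 0}
    - {"dx": 0,"dy": 0,"dz": 0.03,"rx": 0,"ry": 0,"rz": 0,"gripper": 0}
    - {"dx": 0,"dy": 0,"dz": 0,"rx": 0,"ry": 0,"rz": 0,"gripper": 0}

```text
t: 21.2
eef_pos: [592.8, 261.0, 122.4]
tcp_rot: [-1.562, -0.001, -1.079]
ft_force: [-0.0, -0.0, -2.1]
opening: 0.433
```

Run:
```python
from h import *
need(*binxy(0,0),125,-83.2)
```

```text
t 21.2 d [np.float64(-103.5), np.float64(-315.0), np.float64(2.6)] rot [ -0.1   0.5 -21.4] j6 [0.31 0.59 1.58 0.   0.96 1.39]
```

jog_arm:
  series:
    - {"dx": -0.01,"dy": -0.02,"dz": 0.002,"rx": 0,"ry": 0,"rz": -2,"gripper": 0}
    - {"dx": -0.01,"dy": -0.03,"dz": 0.002,"rx": 0,"ry": 0,"rz": -2,"gripper": 0}
    - {"dx": -0.01,"dy": -0.034,"dz": 0.002,"rx": 0,"ry": 0,"rz": -2,"gripper": 0}
    - {"dx": -0.01,"dy": -0.034,"dz": 0.002,"rx": 0,"ry": 0,"rz": -2,"gripper": 0}
    - {"dx": -0.01,"dy": -0.034,"dz": 0.002,"rx": 0,"ry": 0,"rz": -2,"gripper": 0}
    - {"dx": -0.01,"dy": -0.034,"dz": 0,"rx": 0,"ry": 0,"rz": -2,"gripper": 0}
    - {"dx": -0.01,"dy": -0.034,"dz": 0,"rx": 0,"ry": 0,"rz": -2,"gripper": 0}
    - {"dx": -0.01,"dy": -0.034,"dz": 0,"rx": 0,"ry": 0,"rz": -2,"gripper": 0}
    - {"dx": -0.01,"dy": -0.034,"dz": 0,"rx": 0,"ry": 0,"rz": -2,"gripper": 0}
    - {"dx": -0.01,"dy": -0.024,"dz": 0,"rx": 0,"ry": 0,"rz": -2,"gripper": 0}
    - {"dx": -0.002,"dy": -0.002,"dz": 0,"rx": 0,"ry": 0,"rz": -1.4,"gripper": 0}
    - {"dx": 0,"dy": 0,"dz": 0,"rx": 0,"ry": 0,"rz": 0,"gripper": 0}

```text
t: 22.4
eef_pos: [488.7, -53.9, 127.6]
tcp_rot: [-1.569, 0.001, -1.454]
ft_force: [-0.4, 0.3, -1.4]
opening: 0.432
```

Run:
```python
from h import *
s,im=wsnap('w19')
need(*binxy(0,0),64,-83.2)
```

```text
22.4 [488.7 -53.9 127.6] [-1.569e+00  1.000e-03 -1.454e+00] [-0.4  0.3 -1.4] 0.432
t 22.45 d [np.float64(0.2), np.float64(-0.7), np.float64(-63.7)] rot [-0.1  0.1  0. ] j6 [-0.24  0.39  1.96  0.    0.79  1.21]
```

View pics/w19.png

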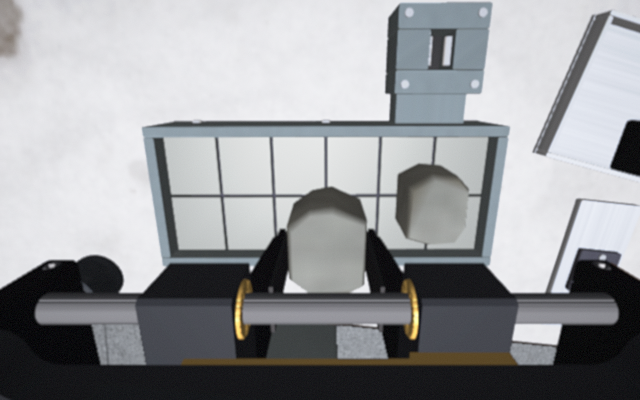

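jog_arm:
  series:
    - {"dx": 0,"dy": 0,"dz": -0.015,"rx": 0,"ry": 0,"rz": 0,"gripper": 0}
    - {"dx": 0,"dy": 0,"dz": -0.02,"rx": 0,"ry": 0,"rz": 0,"gripper": 0}
    - {"dx": 0,"dy": 0,"dz": -0.015,"rx": 0,"ry": 0,"rz": 0,"gripper": 0}
    - {"dx": 0,"dy": 0,"dz": -0.008,"rx": 0,"ry": 0,"rz": 0,"gripper": 0}
    - {"dx": 0,"dy": 0,"dz": -0.004,"rx": 0,"ry": 0,"rz": 0,"gripper": 0}
    - {"dx": 0,"dy": 0,"dz": 0,"rx": 0,"ry": 0,"rz": 0,"gripper": 0}
    - {"dx": 0,"dy": 0,"dz": 0,"rx": 0,"ry": 0,"rz": 0,"gripper": 0}

```text
t: 23.15
eef_pos: [489.5, -53.4, 66.3]
tcp_rot: [-1.568, 0.0, -1.452]
ft_force: [-0.2, -0.5, -1.4]
opening: 0.434
```

Run:
```python
from h import *
need(*binxy(0,0),64,-83.2);print(env.state()['ft_force'])
```

```text
t 23.15 d [np.float64(-0.2), np.float64(-0.6), np.float64(-2.3)] rot [-0.   0.2 -0. ] j6 [-0.24  0.49  2.01  0.    0.64  1.21]
[-0.16890367 -0.54676349 -1.38979854]
```

Then straight over to rock A afterwards (it needs the flipped wrist).

jog_arm:
  series:
    - {"dx": 0,"dy": 0,"dz": -0.002,"rx": 0,"ry": 0,"rz": 0,"gripper": 0}
    - {"dx": 0,"dy": 0,"dz": 0,"rx": 0,"ry": 0,"rz": 0,"gripper": 0}
    - {"dx": 0,"dy": 0,"dz": 0,"rx": 0,"ry": 0,"rz": 0,"gripper": 0.6}
    - {"dx": 0,"dy": 0,"dz": 0,"rx": 0,"ry": 0,"rz": 0,"gripper": 0.6}
    - {"dx": 0,"dy": 0,"dz": 0,"rx": 0,"ry": 0,"rz": 0,"gripper": 0.6}
    - {"dx": 0,"dy": 0,"dz": 0.02,"rx": 0,"ry": 0,"rz": 0,"gripper": 0.6}
    - {"dx": 0,"dy": 0,"dz": 0.03,"rx": 0,"ry": 0,"rz": 0,"gripper": 0.6}
    - {"dx": 0,"dy": 0,"dz": 0.04,"rx": 0,"ry": 0,"rz": 0,"gripper": 0.6}
    - {"dx": 0,"dy": 0,"dz": 0.03,"rx": 0,"ry": 0,"rz": 0,"gripper": 1}
    - {"dx": 0,"dy": 0,"dz": 0,"rx": 0,"ry": 0,"rz": 0,"gripper": 1}

```text
t: 24.15
eef_pos: [490.7, -53.9, 187.5]
tcp_rot: [-1.562, -0.002, -1.452]
ft_force: [0.1, -0.2, -0.7]
opening: 0.716
```

Run:
```python
from h import *
s,im=wsnap('w20')
need(575.7,375,180,54.3)
```

```text
24.15 [490.7 -53.9 187.5] [-1.562 -0.002 -1.452] [ 0.1 -0.2 -0.7] 0.716
t 24.2 d [np.float64(85.9), np.float64(428.7), np.float64(-5.4)] rot [ -0.4   0.2 137.5] j6 [-0.24  0.31  1.89  0.    0.93  1.21]
```

View pics/w20.png

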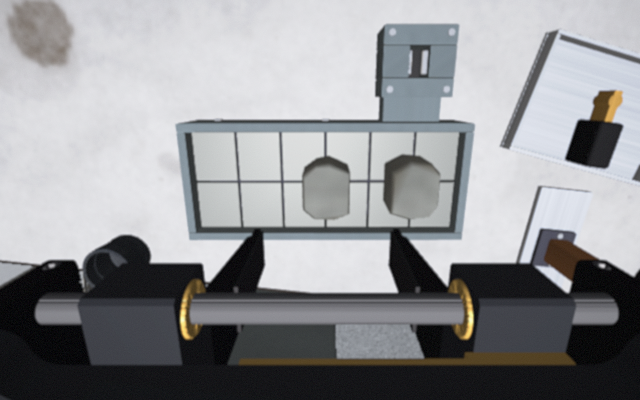

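jog_arm:
  series:
    - {"dx": 0.005,"dy": 0.025,"dz": 0,"rx": 0,"ry": 0,"rz": 8,"gripper": 1}
    - {"dx": 0.005,"dy": 0.025,"dz": 0,"rx": 0,"ry": 0,"rz": 8,"gripper": 1}
    - {"dx": 0.005,"dy": 0.025,"dz": 0,"rx": 0,"ry": 0,"rz": 8,"gripper": 1}
    - {"dx": 0.005,"dy": 0.025,"dz": 0,"rx": 0,"ry": 0,"rz": 8,"gripper": 1}
    - {"dx": 0.005,"dy": 0.025,"dz": 0,"rx": 0,"ry": 0,"rz": 8,"gripper": 1}
    - {"dx": 0.005,"dy": 0.025,"dz": 0,"rx": 0,"ry": 0,"rz": 8,"gripper": 1}
    - {"dx": 0.005,"dy": 0.025,"dz": 0,"rx": 0,"ry": 0,"rz": 8,"gripper": 1}
    - {"dx": 0.005,"dy": 0.025,"dz": 0,"rx": 0,"ry": 0,"rz": 8,"gripper": 1}
    - {"dx": 0.005,"dy": 0.025,"dz": 0,"rx": 0,"ry": 0,"rz": 8,"gripper": 1}
    - {"dx": 0.005,"dy": 0.025,"dz": 0,"rx": 0,"ry": 0,"rz": 8,"gripper": 1}
    - {"dx": 0.005,"dy": 0.025,"dz": 0,"rx": 0,"ry": 0,"rz": 8,"gripper": 1}
    - {"dx": 0.005,"dy": 0.025,"dz": 0,"rx": 0,"ry": 0,"rz": 8,"gripper": 1}

```text
t: 25.4
eef_pos: [548.7, 247.3, 182.2]
tcp_rot: [-1.568, 0.003, 0.229]
ft_force: [0.2, -0.5, -0.2]
opening: 0.997
```

jog_arm:
  series:
    - {"dx": 0.005,"dy": 0.025,"dz": 0,"rx": 0,"ry": 0,"rz": 8,"gripper": 1}
    - {"dx": 0.005,"dy": 0.025,"dz": -0.005,"rx": 0,"ry": 0,"rz": 8,"gripper": 1}
    - {"dx": 0.005,"dy": 0.025,"dz": -0.01,"rx": 0,"ry": 0,"rz": 8,"gripper": 1}
    - {"dx": 0.005,"dy": 0.025,"dz": -0.01,"rx": 0,"ry": 0,"rz": 8,"gripper": 1}
    - {"dx": 0.005,"dy": 0.025,"dz": -0.01,"rx": 0,"ry": 0,"rz": 8,"gripper": 1}
    - {"dx": 0,"dy": 0.004,"dz": 0,"rx": 0,"ry": 0,"rz": 1.5,"gripper": 1}
    - {"dx": 0,"dy": 0,"dz": 0,"rx": 0,"ry": 0,"rz": 0,"gripper": 1}
    - {"dx": 0,"dy": 0,"dz": 0,"rx": 0,"ry": 0,"rz": 0,"gripper": 1}

```text
t: 26.2
eef_pos: [573.9, 374.6, 148.5]
tcp_rot: [-1.568, 0.001, 0.945]
ft_force: [0.1, -0.2, 0.1]
opening: 0.998
```

Run:
```python
from h import *
s,im=wsnap('w21');crop(im,220,60,430,270,3,'c21.png')
need(575.7,375,20,54.3)
```

```text
26.2 [573.9 374.6 148.5] [-1.568e+00  1.000e-03  9.450e-01] [ 0.1 -0.2  0.1] 0.998
t 26.25 d [np.float64(1.6), np.float64(0.5), np.float64(-128.9)] rot [-0.1 -0.1  0.2] j6 [ 0.48  0.62  1.44  0.    1.08 -0.47]
```

View pics/c21.png

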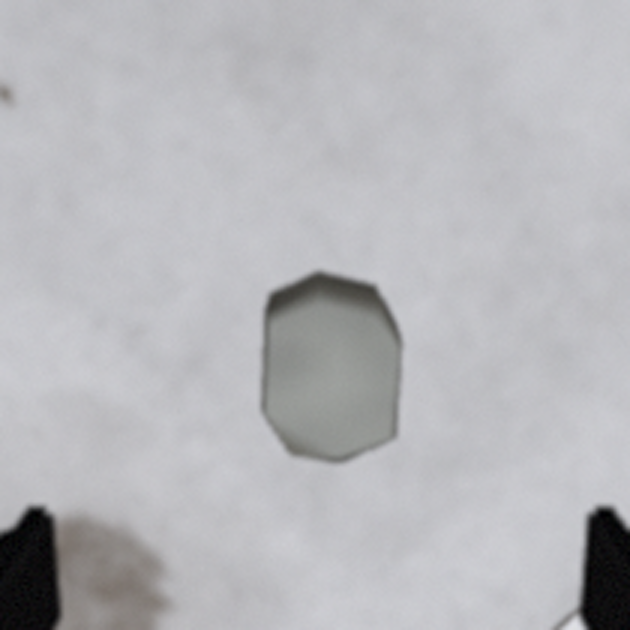

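Run:
```python
from h import *
s,im=ld('w21')
poly(s,[(267,325),(320,295),(375,310),(400,340),(397,435),(340,460),(290,452),(264,405)],3,(220,60),45)
```

```text
centroid [576.4 378.5] rect [576.  378.5] [40.2 50.8] 53.653011322021484
```

jog_arm:
  series:
    - {"dx": 0.001,"dy": 0.001,"dz": -0.03,"rx": 0,"ry": 0,"rz": -1,"gripper": 1}
    - {"dx": 0,"dy": 0,"dz": -0.035,"rx": 0,"ry": 0,"rz": -0.5,"gripper": 0.8}
    - {"dx": 0,"dy": 0,"dz": -0.035,"rx": 0,"ry": 0,"rz": 0,"gripper": 0.7}
    - {"dx": 0,"dy": 0,"dz": -0.02,"rx": 0,"ry": 0,"rz": 0,"gripper": 0.65}
    - {"dx": 0,"dy": 0,"dz": -0.009,"rx": 0,"ry": 0,"rz": 0,"gripper": 0.65}
    - {"dx": 0,"dy": 0,"dz": 0,"rx": 0,"ry": 0,"rz": 0,"gripper": 0.65}
    - {"dx": 0,"dy": 0,"dz": 0,"rx": 0,"ry": 0,"rz": 0,"gripper": 0.65}

```text
t: 26.95
eef_pos: [575.8, 376.4, 21.2]
tcp_rot: [-1.569, -0.001, 0.921]
ft_force: [0.3, -0.2, 1.3]
opening: 0.656
```

jog_arm:
  series:
    - {"dx": 0,"dy": 0,"dz": 0,"rx": 0,"ry": 0,"rz": 0,"gripper": 0}
    - {"dx": 0,"dy": 0,"dz": 0,"rx": 0,"ry": 0,"rz": 0,"gripper": 0}
    - {"dx": 0,"dy": 0,"dz": 0,"rx": 0,"ry": 0,"rz": 0,"gripper": 0}
    - {"dx": 0,"dy": 0,"dz": 0,"rx": 0,"ry": 0,"rz": 0,"gripper": 0}
    - {"dx": 0,"dy": 0,"dz": 0,"rx": 0,"ry": 0,"rz": 0,"gripper": 0}

```text
t: 27.45
eef_pos: [575.3, 376.6, 20.3]
tcp_rot: [-1.569, -0.0, 0.922]
ft_force: [-0.2, 0.3, 4.5]
opening: 0.402
```

jog_arm:
  series:
    - {"dx": 0,"dy": 0,"dz": 0,"rx": 0,"ry": 0,"rz": 0,"gripper": 0}
    - {"dx": 0,"dy": 0,"dz": 0,"rx": 0,"ry": 0,"rz": 0,"gripper": 0}

```text
t: 27.65
eef_pos: [575.3, 376.6, 20.3]
tcp_rot: [-1.569, -0.0, 0.921]
ft_force: [0.1, -0.1, 5.7]
opening: 0.4
```

Run:
```python
from h import *
s,im=wsnap('w22')
```

```text
27.65 [575.3 376.6  20.3] [-1.569 -0.     0.921] [ 0.1 -0.1  5.7] 0.4
```

View pics/w22.png

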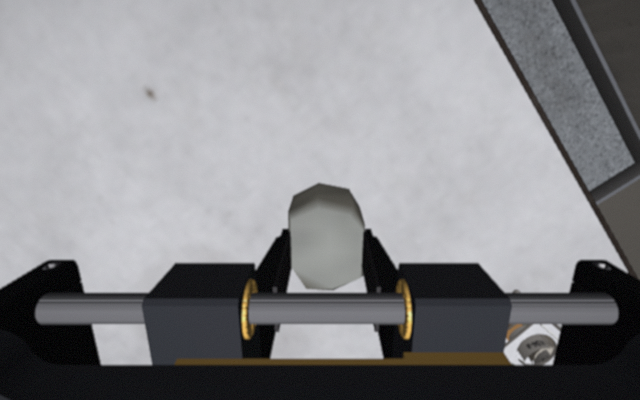

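Run:
```python
from h import *
s,im=ld('w21')
for z in(45,20):
  q=wproj(s,[575.3,376.6,z]);print((q-[220,60])*3)
  for w in (10,-10):
    q=wproj(s,np.array([575.3,376.6,z])+w*np.array([-.797,.604,0]));print(w,(q-[220,60])*3)
```

```text
[324.87570732 381.31167144]
10 [325.69387451 348.64163458]
-10 [324.07259269 413.38064791]
[324.52454582 360.92543469]
10 [325.27970843 330.47239439]
-10 [323.78227591 390.85855823]
```

jog_arm:
  series:
    - {"dx": 0,"dy": 0,"dz": 0,"rx": 0,"ry": 0,"rz": 0,"gripper": 0.65}
    - {"dx": 0,"dy": 0,"dz": 0,"rx": 0,"ry": 0,"rz": 0,"gripper": 0.65}
    - {"dx": 0,"dy": 0,"dz": 0,"rx": 0,"ry": 0,"rz": 0,"gripper": 0.65}
    - {"dx": 0,"dy": 0,"dz": 0,"rx": 0,"ry": 0,"rz": 0,"gripper": 0.65}
    - {"dx": -0.001,"dy": 0.003,"dz": 0.045,"rx": 0,"ry": 0,"rz": 1,"gripper": 0.8}
    - {"dx": 0,"dy": 0,"dz": 0.03,"rx": 0,"ry": 0,"rz": 0,"gripper": 0.8}
    - {"dx": 0,"dy": 0,"dz": 0,"rx": 0,"ry": 0,"rz": 0,"gripper": 0.8}
    - {"dx": 0,"dy": 0,"dz": 0,"rx": 0,"ry": 0,"rz": 0,"gripper": 0.8}

```text
t: 28.5
eef_pos: [574.1, 379.4, 95.0]
tcp_rot: [-1.568, -0.0, 0.939]
ft_force: [-0.0, 0.0, -0.5]
opening: 0.795
```

Run:
```python
from h import *
s,im=wsnap('w23');crop(im,240,100,420,290,3.3,'c23.png')
```

```text
28.5 [574.1 379.4  95. ] [-1.568 -0.     0.939] [-0.   0.  -0.5] 0.795
```

View pics/c23.png

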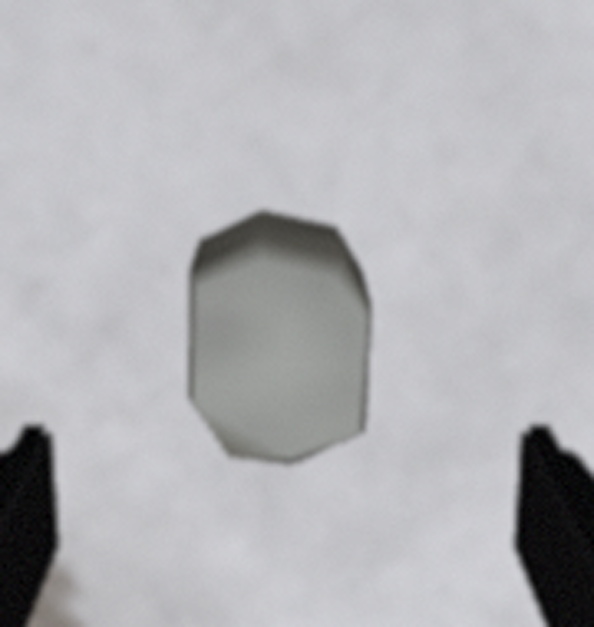

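Run:
```python
from h import *
s,im=ld('w23')
for u,v in[(280,354),(190,354),(370,354),(280,310),(280,398)]:print(watz(s,240+u/3.3,100+v/3.3,45).round(1))
need(575,379,20,54)
```

```text
[574.7 378.5  45. ]
[562.7 362.1  45. ]
[586.7 394.9  45. ]
[566.3 384.6  45. ]
[583.2 372.2  45. ]
t 28.55 d [np.float64(1.3), np.float64(-0.2), np.float64(-74.0)] rot [-0.  -0.2  0.2] j6 [ 0.49  0.68  1.49  0.    0.98 -0.45]
```

jog_arm:
  series:
    - {"dx": 0,"dy": -0.001,"dz": -0.035,"rx": 0,"ry": 0,"rz": 0,"gripper": 0.7}
    - {"dx": 0,"dy": 0,"dz": -0.028,"rx": 0,"ry": 0,"rz": 0,"gripper": 0.65}
    - {"dx": 0,"dy": 0,"dz": -0.012,"rx": 0,"ry": 0,"rz": 0,"gripper": 0.65}
    - {"dx": 0,"dy": 0,"dz": 0,"rx": 0,"ry": 0,"rz": 0,"gripper": 0.65}
    - {"dx": 0,"dy": 0,"dz": 0,"rx": 0,"ry": 0,"rz": 0,"gripper": 0}
    - {"dx": 0,"dy": 0,"dz": 0,"rx": 0,"ry": 0,"rz": 0,"gripper": 0}
    - {"dx": 0,"dy": 0,"dz": 0,"rx": 0,"ry": 0,"rz": 0,"gripper": 0}
    - {"dx": 0,"dy": 0,"dz": 0,"rx": 0,"ry": 0,"rz": 0,"gripper": 0}
    - {"dx": 0,"dy": 0,"dz": 0,"rx": 0,"ry": 0,"rz": 0,"gripper": 0}

```text
t: 29.45
eef_pos: [574.5, 378.6, 20.8]
tcp_rot: [-1.569, -0.001, 0.939]
ft_force: [-0.9, -1.1, 6.3]
opening: 0.399
```

jog_arm:
  series:
    - {"dx": 0,"dy": 0,"dz": 0.01,"rx": 0,"ry": 0,"rz": 0,"gripper": 0}
    - {"dx": 0,"dy": 0,"dz": 0.02,"rx": 0,"ry": 0,"rz": 0,"gripper": 0}
    - {"dx": 0,"dy": 0,"dz": 0.01,"rx": 0,"ry": 0,"rz": 0,"gripper": 0}
    - {"dx": 0,"dy": 0,"dz": 0,"rx": 0,"ry": 0,"rz": 0,"gripper": 0}

```text
t: 29.85
eef_pos: [574.8, 378.8, 61.6]
tcp_rot: [-1.569, -0.002, 0.939]
ft_force: [-0.1, -0.5, -1.2]
opening: 0.4
```

Run:
```python
from h import *
s,im=wsnap('w24');crop(im,240,150,420,300,4,'c24.png');snap('scene','s24.png')
im=cv2.imread('pics/s24.png')[:,:,::-1];crop(im,330,230,450,340,6,'c25.png')
```

```text
29.85 [574.8 378.8  61.6] [-1.569 -0.002  0.939] [-0.1 -0.5 -1.2] 0.4
```

View pics/c24.png

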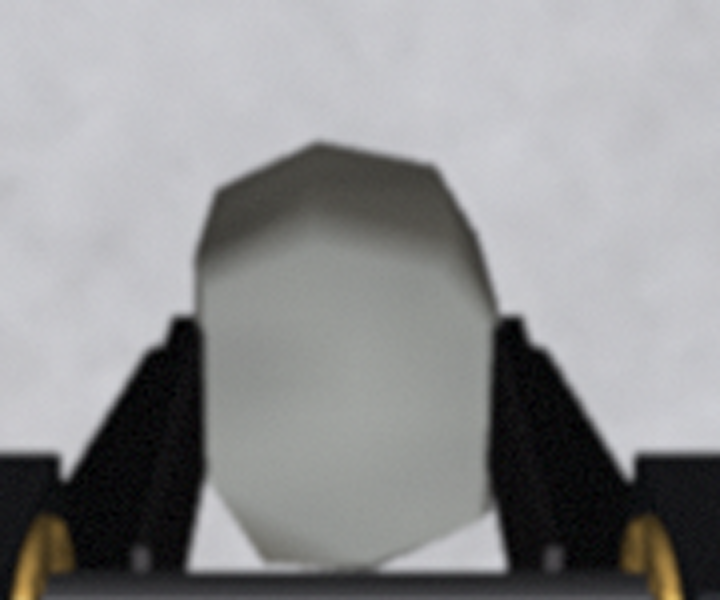

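View pics/c25.png

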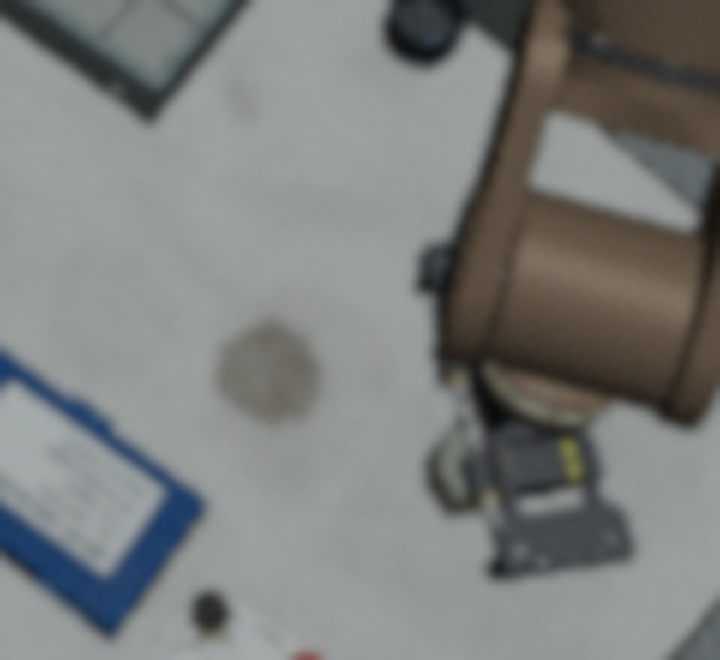

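jog_arm:
  series:
    - {"dx": 0,"dy": 0,"dz": 0.03,"rx": 0,"ry": 0,"rz": 3,"gripper": 0}
    - {"dx": -0.008,"dy": -0.028,"dz": 0.03,"rx": 0,"ry": 0,"rz": 4,"gripper": 0}
    - {"dx": -0.008,"dy": -0.032,"dz": 0.01,"rx": 0,"ry": 0,"rz": 4,"gripper": 0}
    - {"dx": -0.008,"dy": -0.032,"dz": 0,"rx": 0,"ry": 0,"rz": 4,"gripper": 0}
    - {"dx": -0.008,"dy": -0.032,"dz": 0,"rx": 0,"ry": 0,"rz": 4,"gripper": 0}
    - {"dx": -0.008,"dy": -0.032,"dz": 0,"rx": 0,"ry": 0,"rz": 4,"gripper": 0}
    - {"dx": -0.008,"dy": -0.032,"dz": 0,"rx": 0,"ry": 0,"rz": 4,"gripper": 0}
    - {"dx": -0.008,"dy": -0.032,"dz": 0,"rx": 0,"ry": 0,"rz": 4,"gripper": 0}
    - {"dx": -0.008,"dy": -0.032,"dz": 0,"rx": 0,"ry": 0,"rz": 4,"gripper": 0}
    - {"dx": -0.008,"dy": -0.032,"dz": 0,"rx": 0,"ry": 0,"rz": 4,"gripper": 0}
    - {"dx": -0.008,"dy": -0.032,"dz": 0,"rx": 0,"ry": 0,"rz": 4,"gripper": 0}
    - {"dx": -0.008,"dy": -0.032,"dz": 0,"rx": 0,"ry": 0,"rz": 0,"gripper": 0}

```text
t: 31.15
eef_pos: [485.3, 29.2, 129.2]
tcp_rot: [-1.567, 0.0, 1.692]
ft_force: [0.1, -0.6, -1.0]
opening: 0.399
```

Run:
```python
from h import *
need(*binxy(0,78),67,96.8)
```

```text
t 31.15 d [np.float64(-5.2), np.float64(-5.8), np.float64(-62.2)] rot [ 0.  -0.2 -0.1] j6 [-0.08  0.38  1.96 -0.    0.8  -1.77]
```

jog_arm:
  series:
    - {"dx": -0.003,"dy": -0.002,"dz": -0.015,"rx": 0,"ry": 0,"rz": 0,"gripper": 0}
    - {"dx": 0,"dy": 0,"dz": -0.02,"rx": 0,"ry": 0,"rz": 0,"gripper": 0}
    - {"dx": 0,"dy": 0,"dz": -0.013,"rx": 0,"ry": 0,"rz": 0,"gripper": 0}
    - {"dx": 0,"dy": 0,"dz": 0,"rx": 0,"ry": 0,"rz": 0,"gripper": 0}
    - {"dx": 0,"dy": 0,"dz": 0,"rx": 0,"ry": 0,"rz": 0,"gripper": 0}

```text
t: 31.65
eef_pos: [483.0, 28.5, 81.6]
tcp_rot: [-1.567, 0.0, 1.689]
ft_force: [0.1, 0.0, -0.8]
opening: 0.396
```

Run:
```python
from h import *
s,im=wsnap('w25')
need(*binxy(0,78),67,96.8)
```

```text
31.65 [483.   28.5  81.6] [-1.567  0.     1.689] [ 0.1  0.  -0.8] 0.396
t 31.7 d [np.float64(-3.1), np.float64(-5.0), np.float64(-15.0)] rot [ 0.  -0.2 -0. ] j6 [-0.08  0.46  2.01 -0.    0.67 -1.77]
```

View pics/w25.png

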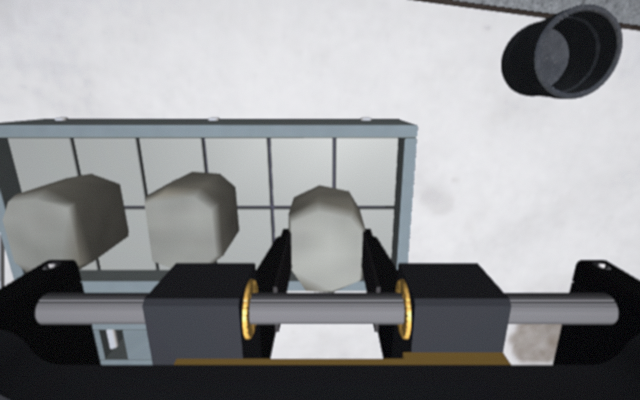

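jog_arm:
  series:
    - {"dx": -0.003,"dy": -0.005,"dz": -0.007,"rx": 0,"ry": 0,"rz": 0,"gripper": 0}
    - {"dx": 0,"dy": 0,"dz": -0.005,"rx": 0,"ry": 0,"rz": 0,"gripper": 0}
    - {"dx": 0,"dy": 0,"dz": -0.002,"rx": 0,"ry": 0,"rz": 0,"gripper": 0}
    - {"dx": 0,"dy": 0,"dz": 0,"rx": 0,"ry": 0,"rz": 0,"gripper": 0}
    - {"dx": 0,"dy": 0,"dz": 0,"rx": 0,"ry": 0,"rz": 0,"gripper": 0}

```text
t: 32.2
eef_pos: [480.1, 23.4, 67.8]
tcp_rot: [-1.568, 0.0, 1.689]
ft_force: [0.2, 0.0, -0.5]
opening: 0.4
```

jog_arm:
  series:
    - {"dx": 0,"dy": 0,"dz": 0,"rx": 0,"ry": 0,"rz": 0,"gripper": 0.6}
    - {"dx": 0,"dy": 0,"dz": 0,"rx": 0,"ry": 0,"rz": 0,"gripper": 0.6}
    - {"dx": 0,"dy": 0,"dz": 0,"rx": 0,"ry": 0,"rz": 0,"gripper": 0.6}
    - {"dx": 0,"dy": 0,"dz": 0.02,"rx": 0,"ry": 0,"rz": 0,"gripper": 0.6}
    - {"dx": 0,"dy": 0,"dz": 0.03,"rx": 0,"ry": 0,"rz": 0,"gripper": 0.6}
    - {"dx": 0,"dy": 0,"dz": 0.04,"rx": 0,"ry": 0,"rz": 0,"gripper": 0.6}
    - {"dx": 0,"dy": 0,"dz": 0.04,"rx": 0,"ry": 0,"rz": 0,"gripper": 1}
    - {"dx": 0,"dy": 0,"dz": 0.04,"rx": 0,"ry": 0,"rz": 0,"gripper": 1}
    - {"dx": 0,"dy": 0,"dz": 0,"rx": 0,"ry": 0,"rz": 0,"gripper": 1}

```text
t: 33.1
eef_pos: [481.9, 23.3, 242.5]
tcp_rot: [-1.576, 0.002, 1.69]
ft_force: [0.5, -0.4, -0.6]
opening: 0.795
```

Run:
```python
from h import *
s,im=wsnap('w26')
need(434,-322,250,-83.2)
snap('top','t26.png');im=cv2.imread('pics/t26.png')[:,:,::-1];crop(im,330,150,480,270,5,'c26.png')
```

```text
33.1 [481.9  23.3 242.5] [-1.576  0.002  1.69 ] [ 0.5 -0.4 -0.6] 0.795
t 33.15 d [np.float64(-46.9), np.float64(-345.4), np.float64(10.1)] rot [-2.0e-01  1.0e-01  1.8e+02] j6 [-0.09  0.23  1.84 -0.    1.07 -1.78]
```

View pics/w26.png

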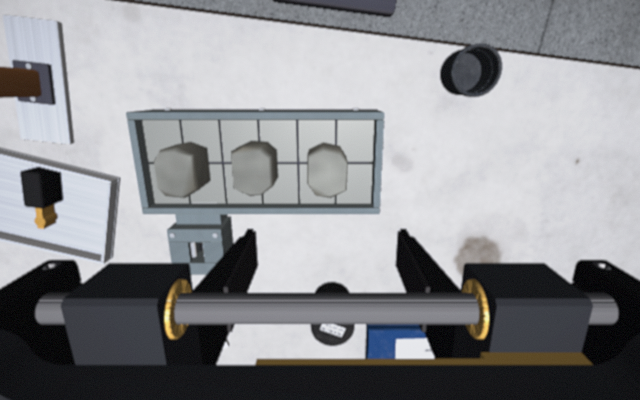

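View pics/c26.png

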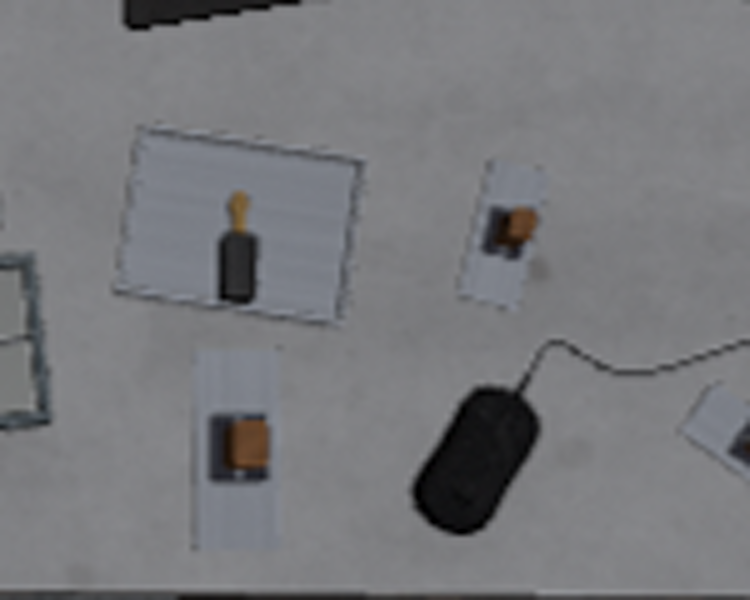

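jog_arm:
  series:
    - {"dx": -0.004,"dy": -0.025,"dz": 0,"rx": 0,"ry": 0,"rz": -0.7,"gripper": 1}
    - {"dx": -0.004,"dy": -0.032,"dz": 0,"rx": 0,"ry": 0,"rz": -0.7,"gripper": 1}
    - {"dx": -0.004,"dy": -0.032,"dz": 0,"rx": 0,"ry": 0,"rz": -0.7,"gripper": 1}
    - {"dx": -0.004,"dy": -0.032,"dz": 0,"rx": 0,"ry": 0,"rz": -0.7,"gripper": 1}
    - {"dx": -0.004,"dy": -0.032,"dz": 0,"rx": 0,"ry": 0,"rz": -0.7,"gripper": 1}
    - {"dx": -0.004,"dy": -0.032,"dz": 0,"rx": 0,"ry": 0,"rz": -0.7,"gripper": 1}
    - {"dx": -0.004,"dy": -0.032,"dz": 0,"rx": 0,"ry": 0,"rz": -0.7,"gripper": 1}
    - {"dx": -0.004,"dy": -0.032,"dz": 0,"rx": 0,"ry": 0,"rz": -0.7,"gripper": 1}
    - {"dx": -0.004,"dy": -0.032,"dz": 0,"rx": 0,"ry": 0,"rz": -0.7,"gripper": 1}
    - {"dx": -0.004,"dy": -0.032,"dz": 0,"rx": 0,"ry": 0,"rz": -0.7,"gripper": 1}
    - {"dx": -0.005,"dy": -0.032,"dz": 0,"rx": 0,"ry": 0,"rz": 0,"gripper": 1}
    - {"dx": 0,"dy": 0,"dz": 0,"rx": 0,"ry": 0,"rz": 0,"gripper": 1}

```text
t: 34.4
eef_pos: [434.1, -324.1, 235.6]
tcp_rot: [-1.566, -0.001, 1.564]
ft_force: [-0.1, 0.8, -1.0]
opening: 1.0
```

Run:
```python
from h import *
s,im=wsnap('w27')
```

```text
34.4 [ 434.1 -324.1  235.6] [-1.566e+00 -1.000e-03  1.564e+00] [-0.1  0.8 -1. ] 1.0
```

View pics/w27.png

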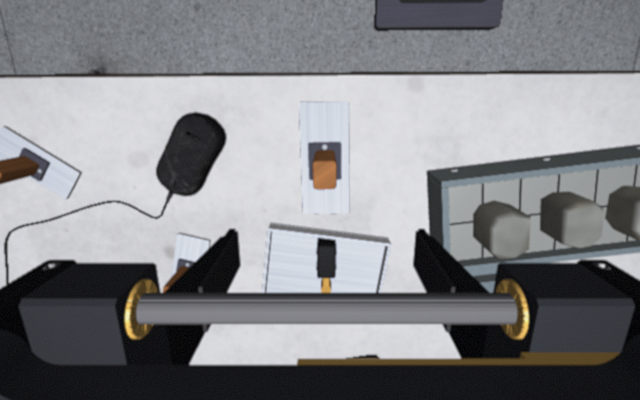

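Run:
```python
from h import *
s,im=ld('w27')
crop(im,270,90,380,220,5,'c27.png')
```

```text
(no output)
```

View pics/c27.png

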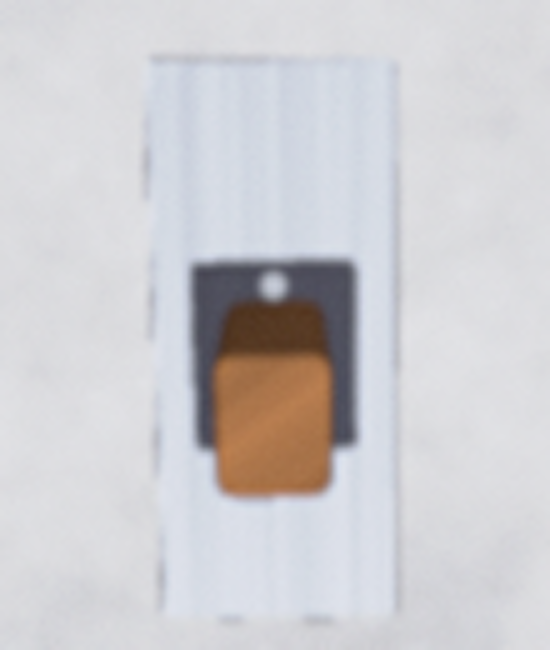

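Run:
```python
from h import *
s,im=ld('w27')
fit(s,[(163,612),(400,612),(398,60),(150,58)],5,(270,90),10)
fit(s,[(217,495),(330,495),(330,352),(217,352)],5,(270,90),94)
need(434,-322,60,90)
```

```text
[[500.7, -354.6], [501.2, -293.4], [363.5, -295.6], [362.6, -354.1]] c [ 432.  -324.4] Lx 137.9 yaw 0.006 Ly 59.8 yaw 3.131
[[446.4, -336.8], [446.5, -313.9], [417.3, -313.9], [417.1, -336.3]] c [ 431.8 -325.2] Lx 29.3 yaw -0.008 Ly 22.6 yaw 3.135
t 34.45 d [np.float64(-0.3), np.float64(0.4), np.float64(-175.8)] rot [-0.1 -0.3  0.3] j6 [-0.76  0.33  1.71 -0.    1.11 -2.32]
```

jog_arm:
  series:
    - {"dx": -0.002,"dy": -0.001,"dz": -0.03,"rx": 0,"ry": 0,"rz": 0.4,"gripper": 0.8}
    - {"dx": 0,"dy": 0,"dz": -0.04,"rx": 0,"ry": 0,"rz": 0,"gripper": 0.6}
    - {"dx": 0,"dy": 0,"dz": -0.04,"rx": 0,"ry": 0,"rz": 0,"gripper": 0.6}
    - {"dx": 0,"dy": 0,"dz": -0.04,"rx": 0,"ry": 0,"rz": 0,"gripper": 0.6}
    - {"dx": 0,"dy": 0,"dz": -0.03,"rx": 0,"ry": 0,"rz": 0,"gripper": 0.6}
    - {"dx": 0,"dy": 0,"dz": -0.017,"rx": 0,"ry": 0,"rz": 0,"gripper": 0.6}
    - {"dx": 0,"dy": 0,"dz": 0,"rx": 0,"ry": 0,"rz": 0,"gripper": 0.6}
    - {"dx": 0,"dy": 0,"dz": 0,"rx": 0,"ry": 0,"rz": 0,"gripper": 0.6}

```text
t: 35.25
eef_pos: [433.1, -321.7, 40.8]
tcp_rot: [-1.567, -0.0, 1.575]
ft_force: [0.6, -0.2, 0.5]
opening: 0.599
```

Run:
```python
from h import *
s,im=wsnap('w28');need(432,-325,38,90)
```

```text
35.25 [ 433.1 -321.7   40.8] [-1.567 -0.     1.575] [ 0.6 -0.2  0.5] 0.599
t 35.3 d [np.float64(-1.4), np.float64(-2.8), np.float64(-3.4)] rot [ 0.  -0.1 -0.2] j6 [-0.76  0.58  1.91 -0.    0.65 -2.33]
```

View pics/w28.png

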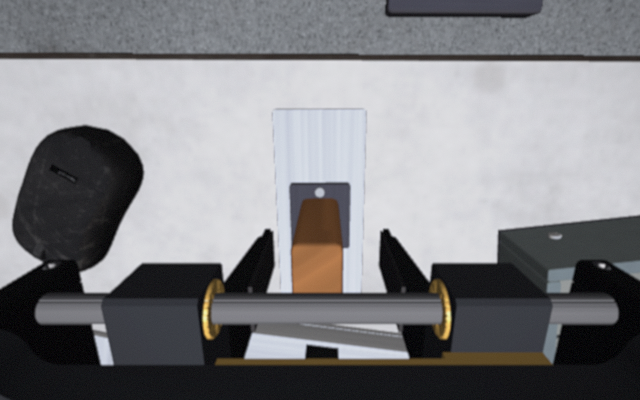

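jog_arm:
  series:
    - {"dx": -0.001,"dy": -0.003,"dz": -0.003,"rx": 0,"ry": 0,"rz": 0,"gripper": 0.6}
    - {"dx": 0,"dy": 0,"dz": 0,"rx": 0,"ry": 0,"rz": 0,"gripper": 0.6}
    - {"dx": 0,"dy": 0,"dz": 0,"rx": 0,"ry": 0,"rz": 0,"gripper": 0}
    - {"dx": 0,"dy": 0,"dz": 0,"rx": 0,"ry": 0,"rz": 0,"gripper": 0}
    - {"dx": 0,"dy": 0,"dz": 0,"rx": 0,"ry": 0,"rz": 0,"gripper": 0}
    - {"dx": 0,"dy": 0,"dz": 0,"rx": 0,"ry": 0,"rz": 0,"gripper": 0}
    - {"dx": 0,"dy": 0,"dz": 0,"rx": 0,"ry": 0,"rz": 0,"gripper": 0}
    - {"dx": 0,"dy": 0,"dz": 0,"rx": 0,"ry": 0,"rz": 0,"gripper": 0}

```text
t: 36.1
eef_pos: [432.1, -325.6, 37.8]
tcp_rot: [-1.568, 0.0, 1.574]
ft_force: [1.2, -0.3, -0.3]
opening: 0.251
```

Run:
```python
from h import *
s,im=wsnap('w29');need(432,-325,38,90)
```

```text
36.1 [ 432.1 -325.6   37.8] [-1.568  0.     1.574] [ 1.2 -0.3 -0.3] 0.251
t 36.15 d [np.float64(-0.1), np.float64(0.6), np.float64(0.2)] rot [ 0.  -0.2 -0.2] j6 [-0.77  0.59  1.91 -0.    0.65 -2.34]
```

jog_arm:
  series:
    - {"dx": 0,"dy": 0,"dz": 0.01,"rx": 0,"ry": 0,"rz": 0,"gripper": 0}
    - {"dx": 0,"dy": 0,"dz": 0.02,"rx": 0,"ry": 0,"rz": 0,"gripper": 0}
    - {"dx": 0,"dy": 0,"dz": 0.03,"rx": 0,"ry": 0,"rz": 0,"gripper": 0}
    - {"dx": 0,"dy": 0,"dz": 0.03,"rx": 0,"ry": 0,"rz": 0,"gripper": 0}
    - {"dx": 0,"dy": 0,"dz": 0.03,"rx": 0,"ry": 0,"rz": 0,"gripper": 0}
    - {"dx": 0.01,"dy": 0.02,"dz": 0.01,"rx": 0,"ry": 0,"rz": 1,"gripper": 0}
    - {"dx": 0.01,"dy": 0.03,"dz": 0,"rx": 0,"ry": 0,"rz": 1,"gripper": 0}
    - {"dx": 0.01,"dy": 0.03,"dz": 0,"rx": 0,"ry": 0,"rz": 1,"gripper": 0}
    - {"dx": 0.01,"dy": 0.03,"dz": 0,"rx": 0,"ry": 0,"rz": 1,"gripper": 0}
    - {"dx": 0.01,"dy": 0.03,"dz": 0,"rx": 0,"ry": 0,"rz": 1,"gripper": 0}
    - {"dx": 0.01,"dy": 0.03,"dz": 0,"rx": 0,"ry": 0,"rz": 1,"gripper": 0}
    - {"dx": 0.006,"dy": 0.02,"dz": 0,"rx": 0,"ry": 0,"rz": 0.6,"gripper": 0}

```text
t: 37.35
eef_pos: [498.2, -133.6, 168.2]
tcp_rot: [-1.568, -0.0, 1.691]
ft_force: [-0.7, -1.0, -3.7]
opening: 0.252
```

jog_arm:
  series:
    - {"dx": 0,"dy": 0.003,"dz": 0,"rx": 0,"ry": 0,"rz": 0,"gripper": 0}
    - {"dx": 0,"dy": 0,"dz": 0,"rx": 0,"ry": 0,"rz": 0,"gripper": 0}

```text
t: 37.55
eef_pos: [497.9, -132.2, 168.1]
tcp_rot: [-1.568, 0.0, 1.69]
ft_force: [0.1, -0.6, -3.4]
opening: 0.25
```

Run:
```python
from h import *
s,im=wsnap('w30');need(*binxy(0,-78),110,96.8)
snap('top','t30.png');im=cv2.imread('pics/t30.png')[:,:,::-1];crop(im,245,165,400,265,5,'c30.png')
```

```text
37.55 [ 497.9 -132.2  168.1] [-1.568  0.     1.69 ] [ 0.1 -0.6 -3.4] 0.25
t 37.6 d [np.float64(0.6), np.float64(1.4), np.float64(-58.0)] rot [ 0.  -0.2 -0. ] j6 [-0.39  0.37  1.85 -0.    0.92 -2.08]
```

View pics/w30.png

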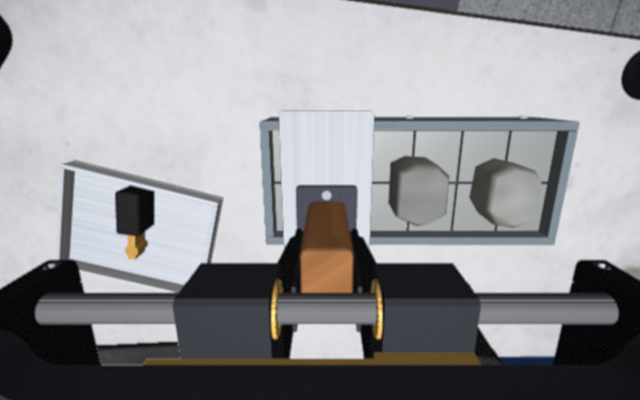

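View pics/c30.png

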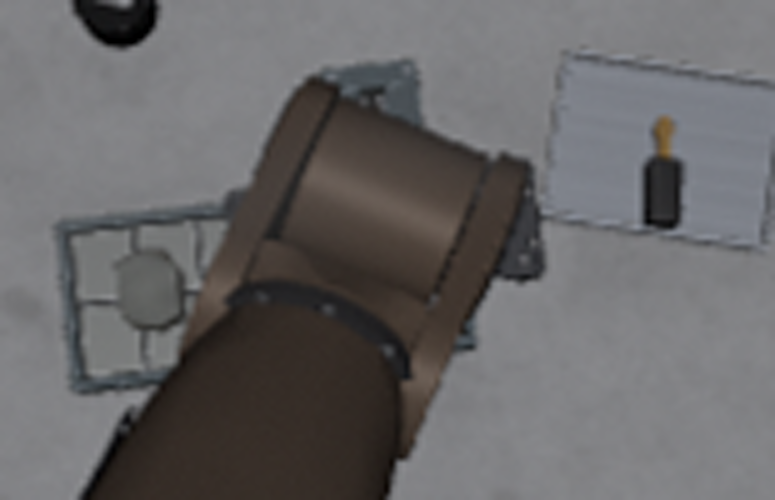

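jog_arm:
  series:
    - {"dx": 0,"dy": 0.001,"dz": -0.015,"rx": 0,"ry": 0,"rz": 0,"gripper": 0}
    - {"dx": 0,"dy": 0,"dz": -0.012,"rx": 0,"ry": 0,"rz": 0,"gripper": 0}
    - {"dx": 0,"dy": 0,"dz": -0.005,"rx": 0,"ry": 0,"rz": 0,"gripper": 0}
    - {"dx": 0,"dy": 0,"dz": -0.003,"rx": 0,"ry": 0,"rz": 0,"gripper": 0}
    - {"dx": 0,"dy": 0,"dz": -0.003,"rx": 0,"ry": 0,"rz": 0,"gripper": 0}
    - {"dx": 0,"dy": 0,"dz": -0.003,"rx": 0,"ry": 0,"rz": 0,"gripper": 0}
    - {"dx": 0,"dy": 0,"dz": -0.003,"rx": 0,"ry": 0,"rz": 0,"gripper": 0}

```text
t: 38.35
eef_pos: [498.1, -131.8, 124.0]
tcp_rot: [-1.568, 0.001, 1.69]
ft_force: [-3.5, -2.3, 3.7]
opening: 0.251
```

jog_arm:
  series:
    - {"dx": 0,"dy": 0,"dz": -0.003,"rx": 0,"ry": 0,"rz": 0,"gripper": 0}
    - {"dx": 0,"dy": 0,"dz": -0.003,"rx": 0,"ry": 0,"rz": 0,"gripper": 0}
    - {"dx": 0,"dy": 0,"dz": -0.003,"rx": 0,"ry": 0,"rz": 0,"gripper": 0}
    - {"dx": 0,"dy": 0,"dz": -0.003,"rx": 0,"ry": 0,"rz": 0,"gripper": 0}

```text
t: 38.75
eef_pos: [498.2, -131.7, 111.6]
tcp_rot: [-1.568, 0.001, 1.689]
ft_force: [-2.4, -1.8, 2.6]
opening: 0.251
```

jog_arm:
  series:
    - {"dx": 0,"dy": 0,"dz": -0.003,"rx": 0,"ry": 0,"rz": 0,"gripper": 0}
    - {"dx": 0,"dy": 0,"dz": -0.003,"rx": 0,"ry": 0,"rz": 0,"gripper": 0}
    - {"dx": 0,"dy": 0,"dz": -0.003,"rx": 0,"ry": 0,"rz": 0,"gripper": 0}
    - {"dx": 0,"dy": 0,"dz": -0.002,"rx": 0,"ry": 0,"rz": 0,"gripper": 0}
    - {"dx": 0,"dy": 0,"dz": 0,"rx": 0,"ry": 0,"rz": 0,"gripper": 0}

```text
t: 39.25
eef_pos: [498.2, -131.4, 100.3]
tcp_rot: [-1.568, -0.0, 1.689]
ft_force: [-0.3, 0.7, -3.5]
opening: 0.252
```

jog_arm:
  series:
    - {"dx": 0,"dy": 0,"dz": -0.001,"rx": 0,"ry": 0,"rz": 0,"gripper": 0}
    - {"dx": 0,"dy": 0,"dz": -0.001,"rx": 0,"ry": 0,"rz": 0,"gripper": 0}

```text
t: 39.45
eef_pos: [498.2, -131.6, 98.8]
tcp_rot: [-1.568, 0.0, 1.689]
ft_force: [-2.2, -1.1, 2.5]
opening: 0.25
```

jog_arm:
  series:
    - {"dx": 0,"dy": 0,"dz": -0.001,"rx": 0,"ry": 0,"rz": 0,"gripper": 0}
    - {"dx": 0,"dy": 0,"dz": 0,"rx": 0,"ry": 0,"rz": 0,"gripper": 0}

```text
t: 39.65
eef_pos: [498.2, -131.6, 97.7]
tcp_rot: [-1.568, 0.0, 1.689]
ft_force: [-1.7, -0.7, -0.2]
opening: 0.251
```

jog_arm:
  series:
    - {"dx": 0,"dy": 0,"dz": -0.001,"rx": 0,"ry": 0,"rz": 0,"gripper": 0}
    - {"dx": 0,"dy": 0,"dz": 0,"rx": 0,"ry": 0,"rz": 0,"gripper": 0}

```text
t: 39.85
eef_pos: [498.2, -131.7, 97.6]
tcp_rot: [-1.569, 0.001, 1.689]
ft_force: [-5.3, -0.8, 11.9]
opening: 0.253
```

jog_arm:
  series:
    - {"dx": 0,"dy": 0,"dz": -0.001,"rx": 0,"ry": 0,"rz": 0,"gripper": 0}
    - {"dx": 0,"dy": 0,"dz": 0,"rx": 0,"ry": 0,"rz": 0,"gripper": 0}

```text
t: 40.05
eef_pos: [498.2, -131.7, 97.6]
tcp_rot: [-1.569, 0.001, 1.689]
ft_force: [-9.3, -0.2, 25.1]
opening: 0.252
```

jog_arm:
  series:
    - {"dx": 0,"dy": 0,"dz": 0.01,"rx": 0,"ry": 0,"rz": 0,"gripper": 0}
    - {"dx": 0,"dy": 0,"dz": 0.025,"rx": 0,"ry": 0,"rz": 0,"gripper": 0}
    - {"dx": 0,"dy": 0,"dz": 0.025,"rx": 0,"ry": 0,"rz": 0,"gripper": 0}
    - {"dx": -0.003,"dy": 0.025,"dz": 0,"rx": 0,"ry": 0,"rz": 0,"gripper": 0}
    - {"dx": -0.003,"dy": 0.027,"dz": 0,"rx": 0,"ry": 0,"rz": 0,"gripper": 0}
    - {"dx": -0.003,"dy": 0.025,"dz": 0,"rx": 0,"ry": 0,"rz": 0,"gripper": 0}
    - {"dx": 0,"dy": 0,"dz": 0,"rx": 0,"ry": 0,"rz": 0,"gripper": 0}
    - {"dx": 0,"dy": 0,"dz": 0,"rx": 0,"ry": 0,"rz": 0,"gripper": 0}

```text
t: 40.85
eef_pos: [489.3, -54.3, 155.8]
tcp_rot: [-1.568, 0.0, 1.691]
ft_force: [0.6, -0.2, -3.5]
opening: 0.252
```

Run:
```python
from h import *
s,im=wsnap('w31');need(*binxy(0,0),110,96.8)
```

```text
40.85 [489.3 -54.3 155.8] [-1.568  0.     1.691] [ 0.6 -0.2 -3.5] 0.252
t 40.9 d [np.float64(-0.1), np.float64(0.8), np.float64(-45.8)] rot [ 0.  -0.1 -0. ] j6 [-0.24  0.35  1.92 -0.    0.87 -1.93]
```

View pics/w31.png

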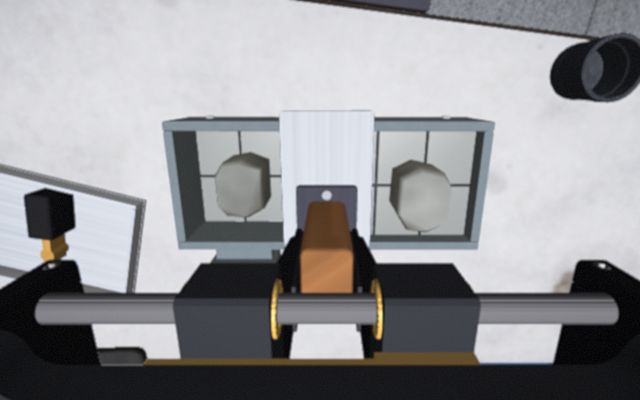

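jog_arm:
  series:
    - {"dx": 0,"dy": 0,"dz": -0.015,"rx": 0,"ry": 0,"rz": 0,"gripper": 0}
    - {"dx": 0,"dy": 0,"dz": -0.005,"rx": 0,"ry": 0,"rz": 0,"gripper": 0}
    - {"dx": 0,"dy": 0,"dz": -0.003,"rx": 0,"ry": 0,"rz": 0,"gripper": 0}
    - {"dx": 0,"dy": 0,"dz": -0.003,"rx": 0,"ry": 0,"rz": 0,"gripper": 0}
    - {"dx": 0,"dy": 0,"dz": -0.003,"rx": 0,"ry": 0,"rz": 0,"gripper": 0}
    - {"dx": 0,"dy": 0,"dz": -0.003,"rx": 0,"ry": 0,"rz": 0,"gripper": 0}
    - {"dx": 0,"dy": 0,"dz": -0.003,"rx": 0,"ry": 0,"rz": 0,"gripper": 0}

```text
t: 41.6
eef_pos: [489.3, -54.9, 121.0]
tcp_rot: [-1.569, 0.001, 1.69]
ft_force: [-1.5, -2.3, 2.8]
opening: 0.253
```

jog_arm:
  series:
    - {"dx": 0,"dy": 0,"dz": -0.003,"rx": 0,"ry": 0,"rz": 0,"gripper": 0}
    - {"dx": 0,"dy": 0,"dz": -0.003,"rx": 0,"ry": 0,"rz": 0,"gripper": 0}
    - {"dx": 0,"dy": 0,"dz": -0.003,"rx": 0,"ry": 0,"rz": 0,"gripper": 0}
    - {"dx": 0,"dy": 0,"dz": -0.003,"rx": 0,"ry": 0,"rz": 0,"gripper": 0}
    - {"dx": 0,"dy": 0,"dz": -0.003,"rx": 0,"ry": 0,"rz": 0,"gripper": 0}

```text
t: 42.1
eef_pos: [489.3, -54.7, 105.6]
tcp_rot: [-1.569, 0.001, 1.689]
ft_force: [0.1, -3.4, 2.8]
opening: 0.251
```

jog_arm:
  series:
    - {"dx": 0,"dy": 0,"dz": -0.003,"rx": 0,"ry": 0,"rz": 0,"gripper": 0}
    - {"dx": 0,"dy": 0,"dz": -0.003,"rx": 0,"ry": 0,"rz": 0,"gripper": 0}
    - {"dx": 0,"dy": 0,"dz": -0.002,"rx": 0,"ry": 0,"rz": 0,"gripper": 0}
    - {"dx": 0,"dy": 0,"dz": -0.001,"rx": 0,"ry": 0,"rz": 0,"gripper": 0}

```text
t: 42.5
eef_pos: [489.3, -54.7, 97.6]
tcp_rot: [-1.569, 0.001, 1.689]
ft_force: [-7.4, -3.7, 30.4]
opening: 0.251
```

jog_arm:
  series:
    - {"dx": 0,"dy": 0,"dz": -0.001,"rx": 0,"ry": 0,"rz": 0,"gripper": 0}
    - {"dx": 0,"dy": 0,"dz": 0,"rx": 0,"ry": 0,"rz": 0,"gripper": 0}

```text
t: 42.7
eef_pos: [489.4, -54.7, 97.5]
tcp_rot: [-1.57, 0.001, 1.689]
ft_force: [-8.4, -3.1, 29.8]
opening: 0.25
```

Second rock reached the rim stop at 97.5. Next the third, at bin y +78.

jog_arm:
  series:
    - {"dx": 0,"dy": 0,"dz": 0.01,"rx": 0,"ry": 0,"rz": 0,"gripper": 0}
    - {"dx": 0,"dy": 0,"dz": 0.025,"rx": 0,"ry": 0,"rz": 0,"gripper": 0}
    - {"dx": 0,"dy": 0,"dz": 0.025,"rx": 0,"ry": 0,"rz": 0,"gripper": 0}
    - {"dx": -0.003,"dy": 0.025,"dz": 0,"rx": 0,"ry": 0,"rz": 0,"gripper": 0}
    - {"dx": -0.003,"dy": 0.027,"dz": 0,"rx": 0,"ry": 0,"rz": 0,"gripper": 0}
    - {"dx": -0.003,"dy": 0.025,"dz": 0,"rx": 0,"ry": 0,"rz": 0,"gripper": 0}
    - {"dx": 0,"dy": 0,"dz": 0,"rx": 0,"ry": 0,"rz": 0,"gripper": 0}
    - {"dx": 0,"dy": 0,"dz": 0,"rx": 0,"ry": 0,"rz": 0,"gripper": 0}

```text
t: 43.5
eef_pos: [479.8, 23.0, 155.5]
tcp_rot: [-1.567, -0.0, 1.691]
ft_force: [-0.6, 0.5, -3.8]
opening: 0.253
```

Run:
```python
from h import *
s,im=wsnap('w32');need(*binxy(0,78),110,96.8)
```

```text
43.5 [479.8  23.  155.5] [-1.567 -0.     1.691] [-0.6  0.5 -3.8] 0.253
t 43.55 d [np.float64(0.2), np.float64(1.0), np.float64(-45.5)] rot [ 0.  -0.2 -0. ] j6 [-0.09  0.34  1.95 -0.    0.86 -1.78]
```

View pics/w32.png

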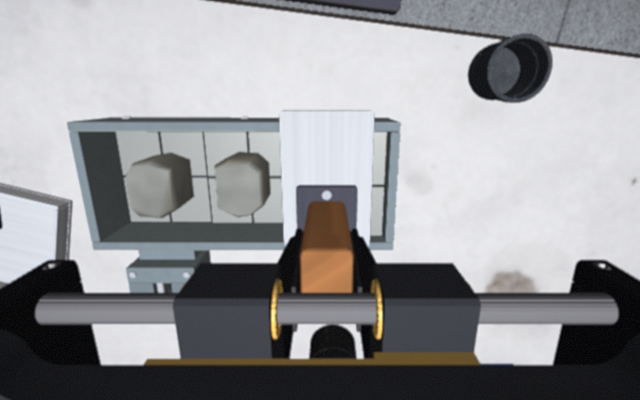

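jog_arm:
  series:
    - {"dx": 0,"dy": 0.001,"dz": -0.015,"rx": 0,"ry": 0,"rz": 0,"gripper": 0}
    - {"dx": 0,"dy": 0,"dz": -0.005,"rx": 0,"ry": 0,"rz": 0,"gripper": 0}
    - {"dx": 0,"dy": 0,"dz": -0.003,"rx": 0,"ry": 0,"rz": 0,"gripper": 0}
    - {"dx": 0,"dy": 0,"dz": -0.003,"rx": 0,"ry": 0,"rz": 0,"gripper": 0}
    - {"dx": 0,"dy": 0,"dz": -0.003,"rx": 0,"ry": 0,"rz": 0,"gripper": 0}
    - {"dx": 0,"dy": 0,"dz": -0.003,"rx": 0,"ry": 0,"rz": 0,"gripper": 0}
    - {"dx": 0,"dy": 0,"dz": -0.003,"rx": 0,"ry": 0,"rz": 0,"gripper": 0}

```text
t: 44.25
eef_pos: [480.3, 23.3, 121.1]
tcp_rot: [-1.569, 0.001, 1.689]
ft_force: [-1.5, -0.6, 3.0]
opening: 0.253
```

jog_arm:
  series:
    - {"dx": 0,"dy": 0,"dz": -0.003,"rx": 0,"ry": 0,"rz": 0,"gripper": 0}
    - {"dx": 0,"dy": 0,"dz": -0.003,"rx": 0,"ry": 0,"rz": 0,"gripper": 0}
    - {"dx": 0,"dy": 0,"dz": -0.003,"rx": 0,"ry": 0,"rz": 0,"gripper": 0}
    - {"dx": 0,"dy": 0,"dz": -0.003,"rx": 0,"ry": 0,"rz": 0,"gripper": 0}
    - {"dx": 0,"dy": 0,"dz": -0.003,"rx": 0,"ry": 0,"rz": 0,"gripper": 0}

```text
t: 44.75
eef_pos: [480.3, 23.3, 105.6]
tcp_rot: [-1.569, 0.001, 1.689]
ft_force: [-1.2, -3.1, 3.6]
opening: 0.251
```

jog_arm:
  series:
    - {"dx": 0,"dy": 0,"dz": -0.003,"rx": 0,"ry": 0,"rz": 0,"gripper": 0}
    - {"dx": 0,"dy": 0,"dz": -0.003,"rx": 0,"ry": 0,"rz": 0,"gripper": 0}
    - {"dx": 0,"dy": 0,"dz": -0.002,"rx": 0,"ry": 0,"rz": 0,"gripper": 0}
    - {"dx": 0,"dy": 0,"dz": 0,"rx": 0,"ry": 0,"rz": 0,"gripper": 0}

```text
t: 45.15
eef_pos: [480.1, 23.5, 97.6]
tcp_rot: [-1.568, 0.0, 1.689]
ft_force: [0.5, -2.0, 0.1]
opening: 0.253
```

jog_arm:
  series:
    - {"dx": 0,"dy": 0,"dz": -0.001,"rx": 0,"ry": 0,"rz": 0,"gripper": 0}
    - {"dx": 0,"dy": 0,"dz": -0.001,"rx": 0,"ry": 0,"rz": 0,"gripper": 0}
    - {"dx": 0,"dy": 0,"dz": 0,"rx": 0,"ry": 0,"rz": 0,"gripper": 0}

```text
t: 45.45
eef_pos: [480.3, 23.5, 97.5]
tcp_rot: [-1.57, 0.001, 1.689]
ft_force: [-7.3, -3.1, 30.3]
opening: 0.249
```

jog_arm:
  series:
    - {"dx": 0,"dy": 0,"dz": 0.01,"rx": 0,"ry": 0,"rz": 0,"gripper": 0}
    - {"dx": 0,"dy": 0,"dz": 0.03,"rx": 0,"ry": 0,"rz": 0,"gripper": 0}
    - {"dx": 0,"dy": 0,"dz": 0.03,"rx": 0,"ry": 0,"rz": 0,"gripper": 0}
    - {"dx": -0.005,"dy": -0.03,"dz": 0,"rx": 0,"ry": 0,"rz": -0.8,"gripper": 0}
    - {"dx": -0.005,"dy": -0.035,"dz": 0,"rx": 0,"ry": 0,"rz": -0.8,"gripper": 0}
    - {"dx": -0.005,"dy": -0.035,"dz": 0,"rx": 0,"ry": 0,"rz": -0.8,"gripper": 0}
    - {"dx": -0.005,"dy": -0.035,"dz": 0,"rx": 0,"ry": 0,"rz": -0.8,"gripper": 0}
    - {"dx": -0.005,"dy": -0.035,"dz": 0,"rx": 0,"ry": 0,"rz": -0.8,"gripper": 0}
    - {"dx": -0.005,"dy": -0.035,"dz": 0,"rx": 0,"ry": 0,"rz": -0.8,"gripper": 0}
    - {"dx": -0.005,"dy": -0.035,"dz": 0,"rx": 0,"ry": 0,"rz": -0.8,"gripper": 0}
    - {"dx": -0.005,"dy": -0.035,"dz": 0,"rx": 0,"ry": 0,"rz": -0.8,"gripper": 0}
    - {"dx": -0.005,"dy": -0.035,"dz": 0,"rx": 0,"ry": 0,"rz": -0.4,"gripper": 0}

```text
t: 46.65
eef_pos: [434.4, -287.5, 165.3]
tcp_rot: [-1.567, -0.001, 1.57]
ft_force: [1.1, 1.1, -3.7]
opening: 0.25
```

jog_arm:
  series:
    - {"dx": -0.003,"dy": -0.035,"dz": 0,"rx": 0,"ry": 0,"rz": 0,"gripper": 0}
    - {"dx": 0,"dy": -0.003,"dz": 0,"rx": 0,"ry": 0,"rz": 0,"gripper": 0}
    - {"dx": 0,"dy": 0,"dz": 0,"rx": 0,"ry": 0,"rz": 0,"gripper": 0}

```text
t: 46.95
eef_pos: [431.6, -324.6, 165.0]
tcp_rot: [-1.567, -0.001, 1.569]
ft_force: [0.6, 0.2, -3.5]
opening: 0.251
```

Run:
```python
from h import *
s,im=wsnap('w33');need(432,-325,38,90)
```

```text
46.95 [ 431.6 -324.6  165. ] [-1.567e+00 -1.000e-03  1.569e+00] [ 0.6  0.2 -3.5] 0.251
t 47.0 d [np.float64(0.3), np.float64(-1.2), np.float64(-127.2)] rot [-0.1 -0.2  0. ] j6 [-0.77  0.41  1.8  -0.    0.94 -2.33]
```

View pics/w33.png

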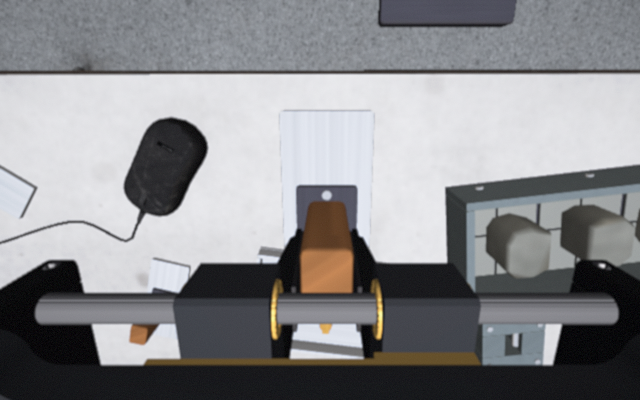

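jog_arm:
  series:
    - {"dx": 0,"dy": -0.001,"dz": -0.03,"rx": 0,"ry": 0,"rz": 0,"gripper": 0}
    - {"dx": 0,"dy": 0,"dz": -0.03,"rx": 0,"ry": 0,"rz": 0,"gripper": 0}
    - {"dx": 0,"dy": 0,"dz": -0.03,"rx": 0,"ry": 0,"rz": 0,"gripper": 0}
    - {"dx": 0,"dy": 0,"dz": -0.02,"rx": 0,"ry": 0,"rz": 0,"gripper": 0}
    - {"dx": 0,"dy": 0,"dz": -0.01,"rx": 0,"ry": 0,"rz": 0,"gripper": 0}
    - {"dx": 0,"dy": 0,"dz": -0.004,"rx": 0,"ry": 0,"rz": 0,"gripper": 0}
    - {"dx": 0,"dy": 0,"dz": 0,"rx": 0,"ry": 0,"rz": 0,"gripper": 0}
    - {"dx": 0,"dy": 0,"dz": 0,"rx": 0,"ry": 0,"rz": 0,"gripper": 0}

```text
t: 47.8
eef_pos: [432.6, -325.7, 42.7]
tcp_rot: [-1.569, 0.001, 1.571]
ft_force: [-0.2, 0.2, -4.0]
opening: 0.255
```

jog_arm:
  series:
    - {"dx": 0,"dy": 0,"dz": -0.003,"rx": 0,"ry": 0,"rz": 0,"gripper": 0}
    - {"dx": 0,"dy": 0,"dz": -0.001,"rx": 0,"ry": 0,"rz": 0,"gripper": 0}
    - {"dx": 0,"dy": 0,"dz": 0,"rx": 0,"ry": 0,"rz": 0,"gripper": 0}

```text
t: 48.1
eef_pos: [432.1, -325.6, 37.9]
tcp_rot: [-1.568, 0.001, 1.571]
ft_force: [-0.3, 0.6, -3.9]
opening: 0.247
```

jog_arm:
  series:
    - {"dx": 0,"dy": 0,"dz": -0.001,"rx": 0,"ry": 0,"rz": 0,"gripper": 0}
    - {"dx": 0,"dy": 0,"dz": 0,"rx": 0,"ry": 0,"rz": 0,"gripper": 0}
    - {"dx": 0,"dy": 0,"dz": 0,"rx": 0,"ry": 0,"rz": 0,"gripper": 0}

```text
t: 48.4
eef_pos: [432.2, -325.7, 37.6]
tcp_rot: [-1.569, 0.001, 1.571]
ft_force: [-1.6, 2.0, 5.9]
opening: 0.247
```

Standing on the desk. Release, rise, and go back over the bin to look.

jog_arm:
  series:
    - {"dx": 0,"dy": 0,"dz": 0,"rx": 0,"ry": 0,"rz": 0,"gripper": 0.7}
    - {"dx": 0,"dy": 0,"dz": 0,"rx": 0,"ry": 0,"rz": 0,"gripper": 0.7}
    - {"dx": 0,"dy": 0,"dz": 0,"rx": 0,"ry": 0,"rz": 0,"gripper": 0.7}
    - {"dx": 0,"dy": 0,"dz": 0,"rx": 0,"ry": 0,"rz": 0,"gripper": 0.7}
    - {"dx": 0,"dy": 0,"dz": 0.02,"rx": 0,"ry": 0,"rz": 0,"gripper": 0.7}
    - {"dx": 0,"dy": 0,"dz": 0.04,"rx": 0,"ry": 0,"rz": 0,"gripper": 0.7}
    - {"dx": 0,"dy": 0,"dz": 0.04,"rx": 0,"ry": 0,"rz": 0,"gripper": 0.7}
    - {"dx": 0,"dy": 0,"dz": 0.04,"rx": 0,"ry": 0,"rz": 0,"gripper": 1}
    - {"dx": 0,"dy": 0.02,"dz": 0.02,"rx": 0,"ry": 0,"rz": 0,"gripper": 1}
    - {"dx": 0.01,"dy": 0.03,"dz": 0,"rx": 0,"ry": 0,"rz": 0.8,"gripper": 1}
    - {"dx": 0.01,"dy": 0.03,"dz": 0,"rx": 0,"ry": 0,"rz": 0.8,"gripper": 1}
    - {"dx": 0.01,"dy": 0.03,"dz": 0,"rx": 0,"ry": 0,"rz": 0.8,"gripper": 1}

```text
t: 49.6
eef_pos: [462.3, -214.6, 197.0]
tcp_rot: [-1.569, 0.001, 1.613]
ft_force: [-0.2, 0.6, 0.2]
opening: 0.993
```

jog_arm:
  series:
    - {"dx": 0.01,"dy": 0.03,"dz": 0,"rx": 0,"ry": 0,"rz": 0.8,"gripper": 1}
    - {"dx": 0.01,"dy": 0.03,"dz": 0,"rx": 0,"ry": 0,"rz": 0.8,"gripper": 1}
    - {"dx": 0.01,"dy": 0.03,"dz": 0,"rx": 0,"ry": 0,"rz": 0.8,"gripper": 1}
    - {"dx": 0.01,"dy": 0.03,"dz": 0,"rx": 0,"ry": 0,"rz": 0.8,"gripper": 1}
    - {"dx": 0.01,"dy": 0.03,"dz": 0,"rx": 0,"ry": 0,"rz": 0.8,"gripper": 1}
    - {"dx": 0,"dy": 0,"dz": 0,"rx": 0,"ry": 0,"rz": 0,"gripper": 1}
    - {"dx": 0,"dy": 0,"dz": 0,"rx": 0,"ry": 0,"rz": 0,"gripper": 1}

```text
t: 50.3
eef_pos: [512.1, -65.2, 196.7]
tcp_rot: [-1.568, 0.001, 1.684]
ft_force: [-0.3, -0.4, -0.6]
opening: 1.001
```

Run:
```python
from h import *
s,im=wsnap('w34');crop(im,190,80,460,280,2.9,'c34.png')
snap('top','t34.png');im=cv2.imread('pics/t34.png')[:,:,::-1];crop(im,245,150,445,270,4,'c35.png')
```

```text
50.3 [512.1 -65.2 196.7] [-1.568e+00  1.000e-03  1.684e+00] [-0.3 -0.4 -0.6] 1.001
```

View pics/w34.png

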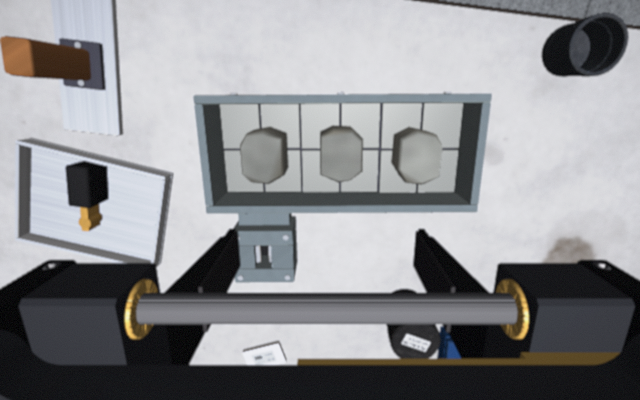

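View pics/c35.png

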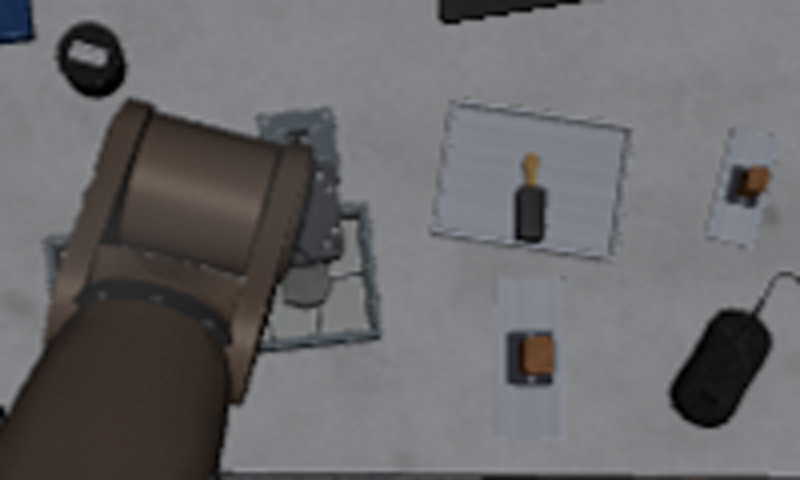

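View pics/c34.png

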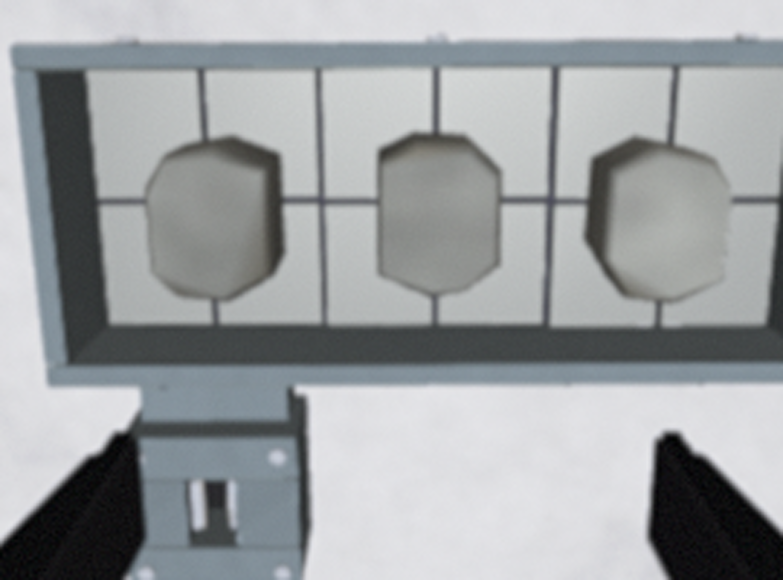

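jog_arm:
  series:
    - {"dx": -0.02,"dy": 0,"dz": 0.03,"rx": 0,"ry": 0,"rz": 0,"gripper": 1}
    - {"dx": -0.02,"dy": 0.02,"dz": 0.03,"rx": 0,"ry": 0,"rz": 0,"gripper": 1}
    - {"dx": -0.01,"dy": 0.03,"dz": 0.03,"rx": 0,"ry": 0,"rz": 0,"gripper": 1}
    - {"dx": 0,"dy": 0.035,"dz": 0.02,"rx": 0,"ry": 0,"rz": 0,"gripper": 1}
    - {"dx": 0,"dy": 0.035,"dz": 0,"rx": 0,"ry": 0,"rz": 0,"gripper": 1}
    - {"dx": 0,"dy": 0.035,"dz": 0,"rx": 0,"ry": 0,"rz": 0,"gripper": 1}
    - {"dx": 0,"dy": 0.035,"dz": 0,"rx": 0,"ry": 0,"rz": 0,"gripper": 1}
    - {"dx": 0,"dy": 0.035,"dz": 0,"rx": 0,"ry": 0,"rz": 0,"gripper": 1}
    - {"dx": 0,"dy": 0.035,"dz": 0,"rx": 0,"ry": 0,"rz": 0,"gripper": 1}
    - {"dx": 0,"dy": 0.035,"dz": 0,"rx": 0,"ry": 0,"rz": 0,"gripper": 1}
    - {"dx": 0,"dy": 0,"dz": 0,"rx": 0,"ry": 0,"rz": 0,"gripper": 1}
    - {"dx": 0,"dy": 0,"dz": 0,"rx": 0,"ry": 0,"rz": 0,"gripper": 1}

```text
t: 51.6
eef_pos: [462.2, 228.9, 306.6]
tcp_rot: [-1.568, 0.001, 1.683]
ft_force: [-0.2, -0.7, 0.5]
opening: 0.998
```

Run:
```python
from h import *
im=snap('top','t40.png');crop(im,240,150,440,270,4,'c40.png')
im=snap('scene','s40.png');crop(im,220,150,420,270,4,'c41.png');print(env.state()['eef_pos'])
```

```text
[462.28861603 228.15636967 306.76417931]
```

View pics/c40.png

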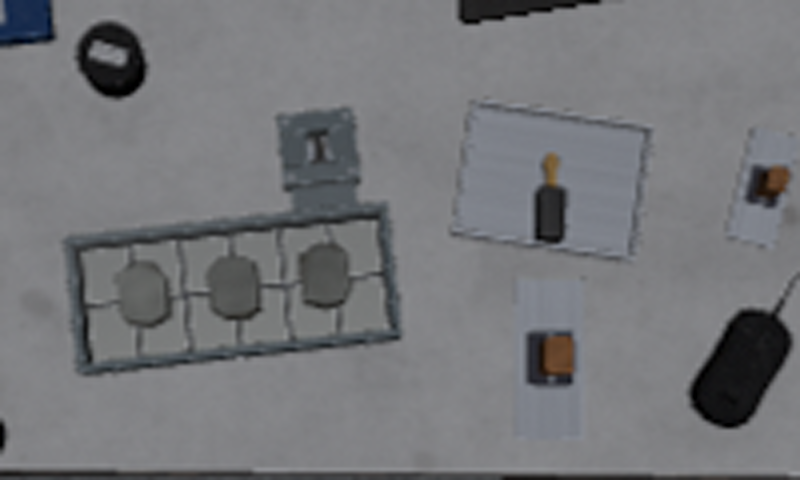

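View pics/c41.png

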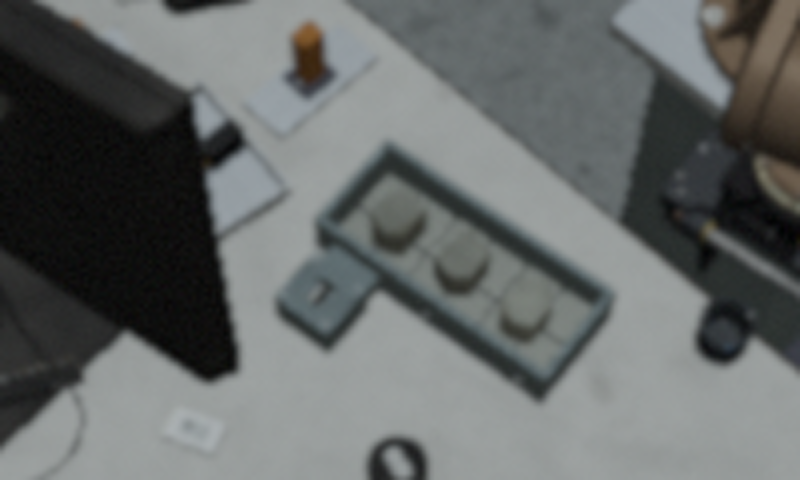

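View pics/t40.png

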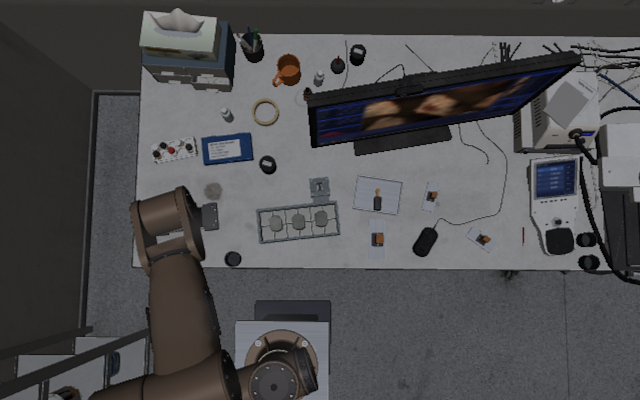

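Run:
```python
from h import *
print(env.job_done())
```

```text
the job is handed in; nothing more can be done
None
```

The job is done and handed in at about 52 s on the robot's clock, with the gripper touching nothing at the end.

- **Plug:** I pulled it straight up out of the socket and left it lying in the tray. The last pictures show it lying inside, fairly close to the near wall.
- **Rocks:** Three were on the desk, and all three now stand flat top up in the bin. The first grip on one of them closed on nothing and left the rock standing where it was; the second grip held. I took another grip twice, because it closed a few millimetres narrower than on the others.
- **Pressing:** I pushed each rock down only with the largest tamper. Each press stopped firmly at about 25–30 N, with the tool 97.5–97.6 mm above the desk. When I set the tamper back on the desk it stopped at 37.6 mm. The difference is 60 mm, which is the rim height.
- **Tamper:** It stands upright at its first place on the desk, clear of the bin. The other things look undisturbed in the last top and scene pictures.

I did not measure the rock tops by camera to the millimetre; that they are level rests on the rim contact. No check failed at the end. The top camera's positions differed from the wrist camera's by about 4 mm, so I went by the wrist camera.

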